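Load a row of reagent cartridges into the analyser's feed lane

TASK

Stand the spare reagent cartridge squarely in line close behind the row of three on the steel feed tray, and let go of it. Then, pushing only on that last cartridge, slide all four as one straight row into the lane and drive the sliding follower plate fully home until you feel its end stop, pressing there with about 14 N for a moment and never putting more than 20 N on the follower. Leave the row upright, closed up and in the lane, and do not disturb the other things on the counter.

Things in the scene. Friction and masses are not known exactly. Their poses are not given: they have to be found in the camera images.
- tray: fixed feed tray: steel plate 440 x 110 x 8 mm with a lane at one end. Origin: underside of the plate (on the counter), on the lane's centre line at its mouth. x points along the lane in the push direction, y across, z up. The plate's top is at z = 8 mm, from x = -240 to +200 mm; a white end block 55 mm high stands on it at x = 165 to 200 mm
- mouth (a point): the lane's mouth, on the plate's top on the centre line (8 mm above the tray's origin, same axes). The lane runs from here to x = 150 mm between walls 45 mm apart (44 at the mouth), 6 thick, 18 mm high; before the mouth they flare to 60 mm apart at x = -32 mm; a cartridge off centre there needs some extra push to slide in. Farther back the plate is open at the sides
- follower: grey follower plate, 8 thick x 40 wide x 45 mm high, sliding in the lane along the tray's x. Origin: foot of its front face (towards the mouth), on the plate. The face starts at x = 10 to 80 mm in the tray's frame; a brake of about 4 N resists it all the way; it stays where left (no spring). Its rigid end stop is adjustable: home, the face is somewhere at x = 116 to 140 mm, and only feel tells where
- cart1_center (a point): centre (25 mm above the foot) of the row's first cartridge, nearest the lane: an upright plain white plastic block, 34 (its x, along the row) x 40 (its y) x 50 mm tall, with a round 25 mm cap 10 mm high on top, about 0.09 kg. Loose on the tray's plate, a few mm and degrees out of line
- cart2_center (a point): the same point of the second cartridge of the row, alike, with a gap of a few mm to its neighbours
- cart3_center (a point): the same point of the third cartridge, the row's tail, farthest from the lane
- spare_center (a point): the same point of the spare cartridge, alike, standing alone on the counter off the tray's open end, turned up to 0.65 rad from the tray. Four closed up are 136 mm long: with the follower home the spare's rear face is at x = -20 to +4 mm in the tray's frame, about at the mouth
- pot: bystander: round white pot, 50 mm across, 43 mm high, origin under its centre
- dish: bystander: small steel dish, 60 mm across, 18 mm high, beside the tray, origin under its centre
- carton: bystander: cardboard carton 70 x 50 x 50 mm, origin under its centre
- roll: bystander: upright paper roll, 44 mm across, 35 mm high, origin under its centre
- gel: bystander: clear bottle, 60 mm across, 140 mm high, origin under its centre
- mug: bystander: white mug, 76 mm across, 90 mm high, origin under its centre
- stapler: bystander: black stapler 110 mm long, 37 mm high, origin under its centre
Things that resemble listed ones, but are neither listed nor needed, are in the scene too. What is shaped like the part that bears spare_center but purple is not meant.

How it is judged:
On the way, in this order (a step that is already met when the one before it is completed fails the run):
1. the spare cartridge stands upright in line behind the third one, let go, with the row not yet pushed in (y of spare_center in the frame of tray between -0.01 and 0.01 m and z of spare_center in the frame of tray between 0.028 and 0.04 m and angle between spare_center's own z axis and vertical below 0.1 rad and horizontal distance between spare_center and cart3_center below 0.065 m and angle between the x axis of spare_center and the x axis of tray, either way round below 0.2 rad and x of spare_center in the frame of tray below -0.12 m and contact force between the fingers and spare below 0.1 N), for 0.2 s.
2. the four cartridges, in one row, press the follower against its end stop with more than 8 N (contact force between follower and cart1 above 8 N and x of follower in the frame of tray above 0.1135 m and horizontal distance between spare_center and follower below 0.1225 m and y of spare_center in the frame of tray between -0.006 and 0.006 m), for 0.2 s.
At the end, for the whole second after the job is handed in: follower left at its end stop; all four cartridges upright (0.06 rad), square (0.12 rad), within 5 mm of the lane's centre line, in one closed row against it (spare last, its centre within 122.5 mm of the follower's face, 119 being no gaps at all); at rest and released (x of follower in the frame of tray above 0.1135 m and horizontal distance between spare_center and follower below 0.1225 m and y of cart1_center in the frame of tray between -0.005 and 0.005 m and y of cart2_center in the frame of tray between -0.005 and 0.005 m and y of cart3_center in the frame of tray between -0.005 and 0.005 m and y of spare_center in the frame of tray between -0.005 and 0.005 m and z of spare_center in the frame of tray between 0.028 and 0.04 m and angle between each of cart1_center, cart2_center, cart3_center, spare_center's own z axis and vertical below 0.06 rad and angle between the x axis of each of cart1_center, cart2_center, cart3_center, spare_center and the x axis of tray, either way round below 0.12 rad and linear speed of each of cart1, cart2, cart3, spare below 0.01 m/s); the robot touches nothing.
It fails at once if more than 20 N between the row and the follower (contact force between follower and cart1 above 20 N).
It fails at once if a cartridge of the row is pushed or held directly by the fingers (more than 2 N) (contact force between the fingers and cart1 above 2 N or contact force between the fingers and cart2 above 2 N or contact force between the fingers and cart3 above 2 N).
It fails at once if the row buckles or tips: one of the three is more than 15 mm off the lane's centre line, turned more than 0.4 rad or tilted more than 0.3 rad (y of any of cart1_center, cart2_center, cart3_center in the frame of tray above 0.015 m or y of any of cart1_center, cart2_center, cart3_center in the frame of tray below -0.015 m or angle between any of cart1_center, cart2_center, cart3_center's own z axis and vertical above 0.3 rad or angle between the x axis of any of cart1_center, cart2_center, cart3_center and the x axis of tray, either way round above 0.4 rad).
It fails at once if a bystander is moved more than 15 mm (distance of any of pot, dish, carton, roll, gel, mug, stapler from where it was at the start of the episode above 0.015 m).
It also fails if it takes over 72 s, if anything falls off the work surface, if the arm or the gripper's body presses on something with over 40 N, if the wrist force passes 120 N, or if a joint passes its speed limit or range.

ROBOT

A 7-joint arm with a two-finger parallel gripper is mounted at the origin on the work surface. World frame = base frame: x ahead of the robot, y to its left, z up, the work surface at z = 0. Lengths are in m, angles in rad, forces in N, time in s.
With the tool pointing down it reaches from about 0.4 to 0.875 m from the base axis. Payload 19.3 kg.
Tool frame: the origin (TCP) lies at the very end of the fingers, on their centre line; the grasp point (between the pads) lies 19 mm behind it; z points along the fingers, y is the direction in which the jaws open and shut (so a half turn about z gives the same grasp; the last joint's range is limited). The gripper opens to 85 mm and grips with 20 to 120 N. Pads are 22 mm wide; open, the fingers measure 114 mm over their backs; the gripper's body (76 mm by 85 mm) begins 54 mm behind the grasp point. The pads swing forward as they close: fully open they stand 13 mm farther back than shut.
Start: joints at [-1.285, 0.521, -0.036, 1.599, 0.021, 1.021, -0.113], TCP at [0.218, 0.586, 0.203] pointing down, gripper open.
Joint ranges: [-2.91, 2.91], [-0.3, 2.13], [-1.5, 1.42], [0.17, 2.43], [-1.26, 4.41], [0.16, 1.93], [-2.52, 2.52]. Speed limits (rad/s): [1.89, 1.89, 2.39, 2.39, 3.01, 3.01, 3.01].

INTERFACE

Orientations are given as [roll, pitch, yaw] about the fixed x, y, z axes, in that order (R = Rz(yaw) Ry(pitch) Rx(roll)).
In Python, from workcell import bot gives the robot as it stands. The module is installed in compiled form; this text tells all that it offers.
- The arm moves only by the shell command python3 -m inch 'ROWS' [FORCE]. ROWS is JSON, a list of rows, each an object of numbers: "dx", "dy", "dz": the shift along the tool's x, y, z in mm; "rx", "ry", "rz": the turn, a rotation vector about the tool's x, y, z in rad; "hand": the closure, from -1 (fully open) to 1 (shut), so that 0 is half open. In form: [{"dx": .., "dy": .., "dz": .., "rx": .., "ry": .., "rz": .., "hand": ..}, ...]. A call has 1 to 10 rows; each row shifts and turns the commanded pose from where the row before left it, along the tool's axes as they then stand; what a row does not reach is not made up. A row lasts 1/10 s, in which the tool goes at most 50 mm and 8.59 degrees, less where a joint would pass 70% of its speed; a pose out of reach is approached as far as the arm can. A call with a gripper value outside its range is refused whole. The fingers move at their own pace and stop on an object; FORCE is the grip in N (left out, the last holds). Time passes only in rows, so rows that do not move let the fingers close. It gives the time, the measured TCP pose, the force and the opening at its end, in the units of the state.
- bot.observe(): the state, without advancing time (a new reading comes with each control period).
- bot.grab_frame(name): name is "side" or "top" or "wrist"; returns (picture, depth): 420x560x3 uint8, red, green, blue; 420x560 float32, m along the optical axis (not along the pixel's ray), 0 where there is no reading.
- bot.get_calibration(name): a dict with "vertical_fov" (degrees; the focal length in pixels is half the picture's height over the tangent of half this angle, whatever the lens; pixels are square), "cx", "cy" (the principal point, pixels), "origin" and "orientation" of the camera in the world. Camera axes: x right, y down, z forward; pixel columns grow to the right and rows downward; lengths in m; the calibration is good to about 2 mm. A picture is of the moment at which its call begins: read the wrist's pose just before it. get_calibration takes no time and is no camera call; for the wrist camera it gives the pose at the moment of the call.
- bot.job_done(): hands the job in, once; it reports no verdict.
Trained networks look in the newest picture that a camera, given by its name, has taken for a name from the list of things; names that differ only in an ending like _2 or _b are one class to them, and where a whole thing is asked for, a point or a joint stands for the part that bears it (a point fixed in the world has none). Each returns a list of dicts, best first, with "score" (0 to 1); they miss things now and then, are a little off and sometimes report something else, mostly with a low value. They report only what shows in the picture. A call takes as long as a camera call. They do not tell look-alikes from the thing itself.
- bot.trace(camera, target): "region" (420x560 bool, what is visible of it) and "box" ([left, top, right, bottom] in pixels, round what is visible of it).
- bot.tip_of(camera, target): "centre" ([row, column] in pixels: a listed point, or the origin of a listed thing).
The state is a dict: "clock": time; "qpos": joint angles; "qd": joint speeds; "joint_efforts": joint torques, N m; "position": TCP position; "tool_rot": TCP orientation; "force": force on the tool from outside, world axes, zero at the start; "moment": the same for the moment, N m; "grip_width": finger opening in m.
Only numpy, scipy, OpenCV 4.12 (cv2) and the standard library are available. Lean on these libraries where they do the work, as an engineer would, in place of code of your own. Each camera call takes 0.05 s, during which the arm holds its last target.

## Working session

There is one attempt and no reset: what is moved stays moved. The work goes in short steps, Python scripts to look and compute and a shell command to move; the robot and the scene stay as the last step left them, time stands still between calls to the robot, and variables do not carry over. Pictures are saved under pics/ and viewed, and the job is handed in when it is done.

```bash
mkdir -p pics
cat > h.py <<'E'
import numpy as np, cv2
from workcell import bot
from scipy.spatial.transform import Rotation as R
def rpy(o): return R.from_euler('xyz',o).as_matrix()
def cal(n):
    c=bot.get_calibration(n); f=210/np.tan(np.radians(c['vertical_fov'])/2)
    o=np.array(c['orientation']); M=rpy(o) if o.shape==(3,) else (o if o.shape==(3,3) else None)
    return c,f,M,np.array(c['origin'])
def world(n,uv,d,C=None):
    c,f,M,t=C or cal(n); uv=np.atleast_2d(uv).astype(float); d=np.atleast_1d(d)
    p=np.c_[(uv[:,0]-c['cx'])/f*d,(uv[:,1]-c['cy'])/f*d,d]
    return p@M.T+t
def onplane(n,uv,z,C=None):
    c,f,M,t=C or cal(n); uv=np.atleast_2d(uv).astype(float)
    r=np.c_[(uv[:,0]-c['cx'])/f,(uv[:,1]-c['cy'])/f,np.ones(len(uv))]@M.T
    return t+r*((z-t[2])/r[:,2])[:,None]
def proj(n,P,C=None):
    c,f,M,t=C or cal(n); q=(np.atleast_2d(P)-t)@M
    return np.c_[q[:,0]/q[:,2]*f+c['cx'],q[:,1]/q[:,2]*f+c['cy']]
def save(n,img): cv2.imwrite('pics/'+n+'.png',img[...,::-1])
E
python3 - <<'E'
from h import *
print(bot.observe())
for n in ['top','side','wrist']:
    print(n,bot.get_calibration(n))
    im,d=bot.grab_frame(n); save(n+'0',im); np.save('pics/'+n+'0d.npy',d); np.save('pics/'+n+'0.npy',im)
E
```

```text
{'clock': 0.0, 'qpos': array([-1.28520496,  0.52203251, -0.03632924,  1.60001898,  0.02119158,
        1.0210956 , -0.11282299]), 'qd': array([-0.00091682,  0.00028996,  0.00025075,  0.00014039, -0.00239952,
        0.0008442 , -0.00336204]), 'joint_efforts': array([ 4.46659942e-05, -9.27099895e+01,  1.97887927e+00, -3.69965744e+01,
        1.77231448e-02,  7.47269980e-03, -4.75821622e-06]), 'position': array([0.2176096 , 0.58548803, 0.20271028]), 'tool_rot': array([-3.14042537e+00,  7.59109333e-05,  2.78576575e+00]), 'force': array([-0.34538097, -0.05270969, -0.13367231]), 'moment': array([0.0058746 , 0.0269242 , 0.00936247]), 'grip_width': 0.08553589845212656}
top {'vertical_fov': 44.67172999336978, 'cx': 284.38292782106953, 'cy': 202.60567007168095, 'origin': array([ 0.31156693, -0.06156374,  1.41014333]), 'orientation': array([-2.91195895e+00, -4.47402040e-04, -1.45019861e+00])}
side {'vertical_fov': 53.64659969225734, 'cx': 285.23274534265977, 'cy': 211.2972960790501, 'origin': array([ 0.18093415, -0.77096608,  1.12183811]), 'orientation': array([-2.47588656, -0.01665796, -0.5149451 ])}
wrist {'vertical_fov': 71.06859155642688, 'cx': 278.5915761598527, 'cy': 209.23912156078052, 'origin': array([0.13929597, 0.61461202, 0.37333075]), 'orientation': array([2.81609306e+00, 5.91802597e-04, 1.21653029e+00])}
```

View pics/top0.png

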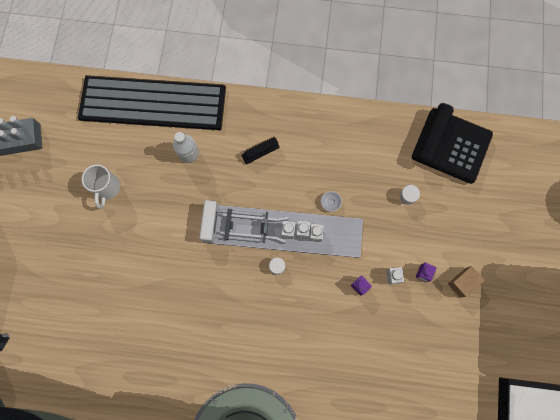

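View pics/side0.png

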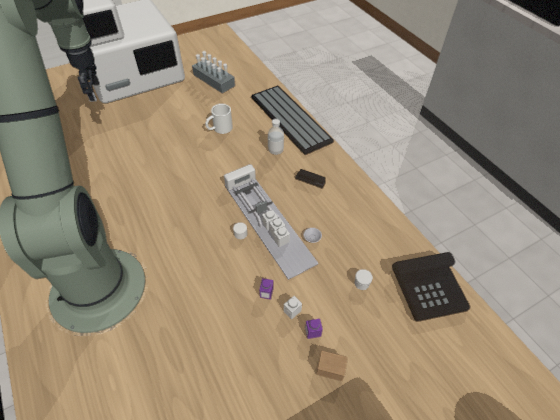

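View pics/wrist0.png

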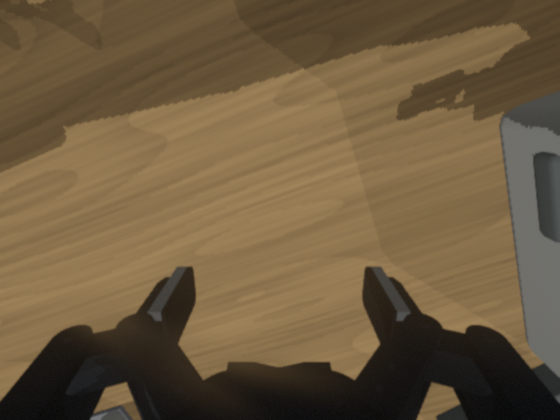

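The top view shows the tray from (205,222) to (362,237), with the lane on the left. The row's caps are at (288,229), (303,228) and (316,232). A white cartridge stands alone at (397,275), between purple look-alikes at (361,286) and (427,272). Next I'll take measurements.

Run:
```python
from h import *
im=np.load('pics/top0.npy'); d=np.load('pics/top0d.npy'); C=cal('top')
print(bot.observe()['clock'])
bot.grab_frame('top')
for t in ['spare_center','cart3_center','cart1_center','mouth','follower','tray']:
    r=bot.tip_of('top',t); print(t,[(np.round(x['centre'],1).tolist(),round(x['score'],2), np.round(world('top',[x['centre'][::-1]],[d[int(x['centre'][0]),int(x['centre'][1])]])[0],3)) for x in r[:5]])
for t in ['spare_center','tray','dish','pot','roll']:
    r=bot.trace('top',t); print(t,[(x['box'],round(x['score'],2)) for x in r[:4]])
big=cv2.resize(im[190:310,190:450],None,fx=3,fy=3,interpolation=cv2.INTER_CUBIC); save('topcrop',big)
s=np.load('pics/side0.npy'); save('sidecrop',cv2.resize(s[160:350,215:375],None,fx=3.1,fy=3.1,interpolation=cv2.INTER_CUBIC))
print(bot.observe()['clock'])
```

```text
0.15
spare_center [([282.9, 360.0], 0.71, array([ 0.435, -0.247,  0.059])), ([275.6, 396.1], 0.7, array([ 0.464, -0.338,  0.064])), ([272.0, 424.9], 0.53, array([ 0.484, -0.415,  0.056]))]
cart3_center [([150.9, 185.5], 0.63, array([0.729, 0.259, 0.091])), ([230.6, 318.2], 0.49, array([ 0.558, -0.123,  0.069]))]
cart1_center [([233.6, 287.4], 0.55, array([ 0.543, -0.042,  0.052])), ([231.0, 273.4], 0.49, array([ 0.553, -0.002,  0.007]))]
mouth []
follower [([228.8, 290.4], 0.68, array([ 0.554, -0.049,  0.069])), ([227.3, 263.7], 0.49, array([0.557, 0.025, 0.023]))]
tray [([231.0, 274.7], 0.8, array([ 0.554, -0.006,  0.007]))]
spare_center [([417.7, 265.4, 433.9, 282.5], 0.84), ([388.6, 267.7, 406.0, 283.1], 0.57), ([351.8, 275.7, 374.6, 296.5], 0.54), ([260.3, 212.1, 268.5, 243.9], 0.17)]
tray [([198.9, 201.3, 363.4, 258.8], 0.8), ([318.4, 188.9, 344.1, 209.7], 0.39)]
dish [([318.5, 190.6, 343.3, 212.8], 0.9), ([307.7, 224.5, 322.9, 239.9], 0.5)]
pot [([400.5, 183.0, 421.1, 204.0], 0.85)]
roll [([270.0, 257.6, 287.0, 274.7], 0.62)]
0.75
```

View pics/topcrop.png

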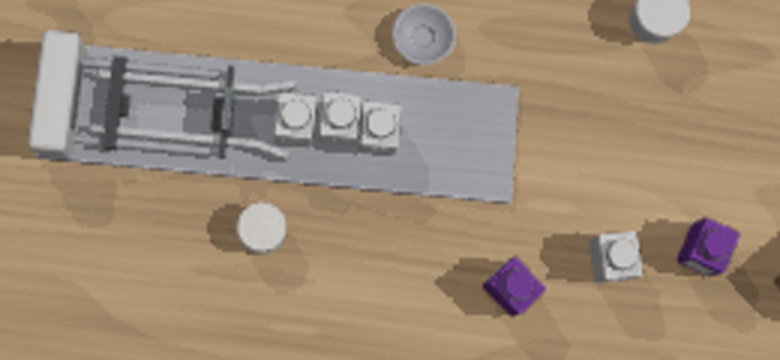

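View pics/sidecrop.png

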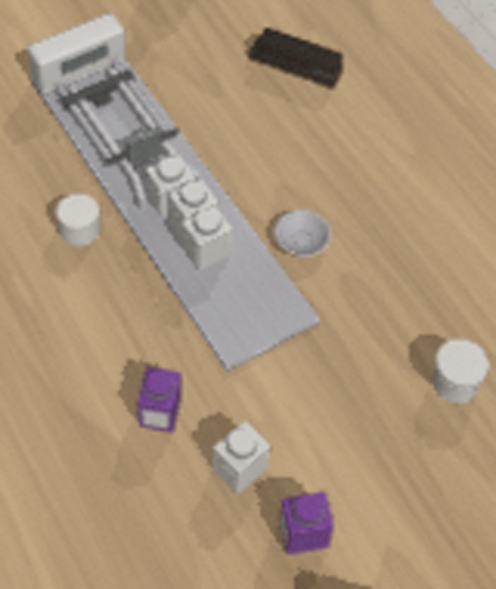

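Run:
```python
from h import *
im=np.load('pics/top0.npy'); d=np.load('pics/top0d.npy'); C=cal('top')
# counter & plate depth check
vv,uu=np.mgrid[0:420,0:560]
P=world('top',np.c_[uu.ravel(),vv.ravel()],d.ravel(),C).reshape(420,560,3)
print('counter z',np.median(P[290:330,300:340,2]),np.median(P[200:215,360:400,2]))
hsv=cv2.cvtColor(im,cv2.COLOR_RGB2HSV)
m=((hsv[...,1]<60)).astype(np.uint8); m[:, :195]=0; m[:,370:]=0; m[:195]=0; m[262:]=0
m=cv2.morphologyEx(m,cv2.MORPH_CLOSE,np.ones((7,7)));n,l,s,c=cv2.connectedComponentsWithStats(m)
k=1+np.argmax(s[1:,4]); print(s[k])
mm=l==k
save('mask',(mm*255).astype(np.uint8)[...,None].repeat(3,2)[190:270,190:380].repeat(3,0).repeat(3,1))
# rear part only: pixel edges between col 300..355
top=[];bot_=[]
for x in range(240,356):
    ys=np.where(mm[:,x])[0]; top.append((x,ys.min()-.5 if 0 else ys.min())); bot_.append((x,ys.max()+1))
z=.008
T=onplane('top',np.array(top)-[0,0.0],z)[:,:2]; B=onplane('top',np.array(bot_),z)[:,:2]
for A,nm in((T,'T'),(B,'B')):
    vx,vy,x0,y0=cv2.fitLine(A.astype(np.float32),cv2.DIST_HUBER,0,.002,.01).ravel(); print(nm,np.arctan2(vy,vx),x0,y0, 'x at y=-0.2',x0+(-.2-y0)*vx/vy,'x at y=0',x0-y0*vx/vy)
R_=[(np.where(mm[y])[0].max()+1,y) for y in range(222,252)]
Rr=onplane('top',np.array(R_),z)[:,:2]
vx,vy,x0,y0=cv2.fitLine(Rr.astype(np.float32),cv2.DIST_HUBER,0,.002,.01).ravel();print('R',np.arctan2(vy,vx),x0,y0)
# caps/top by depth
for nm,(u0,v0,u1,v1) in dict(row=(278,216,330,244),sp=(384,262,412,288)).items():
    Q=P[v0:v1,u0:u1].reshape(-1,3); Z=Q[:,2]; print(nm,np.round(np.percentile(Z,[50,80,90,95,99]),4))
```

```text
counter z 0.00010723484233199354 6.448960434779494e-06
[ 199  195  164   63 6815]
T -1.544065 0.6124633 -0.016352817 x at y=-0.2 0.6173736 x at y=0 0.61202604
B -1.5463145 0.5020429 -0.07538055 x at y=-0.2 0.5050944 x at y=0 0.50019705
R 0.013973782 0.56412786 -0.24841143
row [0.0139 0.0607 0.0669 0.0692 0.0733]
sp [0.0017 0.0492 0.055  0.0595 0.0639]
```

View pics/mask.png

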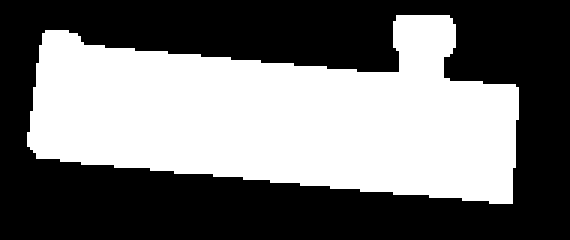

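```bash
cat >> h.py <<'E'
def plan(xyz,yaw=None):
    "shift in tool axes at present orientation (translation first) and rz needed after"
    o=bot.observe(); M=rpy(o['tool_rot']); s=M.T@(np.array(xyz)-o['position'])*1000
    print('t',round(o['clock'],2),'pos',o['position'].round(4),'rot',np.round(o['tool_rot'],4),'F',o['force'].round(2),'w',round(o['grip_width'],4))
    print('shift mm',s.round(1))
    if yaw is not None:
        rv=R.from_matrix(M.T@rpy([np.pi,0,yaw])).as_rotvec(); print('rotvec',rv.round(4)); 
        M2=rpy([np.pi,0,yaw]); print('shift after turn',(M2.T@(np.array(xyz)-o['position'])*1000).round(1))
E
python3 -m inch '[{"dx":-40,"dy":-26,"rz":0.12},{"dx":-40,"dy":-26},{"dx":-40,"dy":-26},{"dx":-40,"dy":-26},{"dx":-40,"dy":-26},{"dx":-40,"dy":-26},{"dx":-40,"dy":-26},{"dx":-40,"dy":-26},{"dx":-40,"dy":-26},{"dx":-40,"dy":-26}]'
python3 -c "
from h import *
plan([.50,-.34,.20],1.6)"
```

```text
t 0.75 pos [0.2177 0.5859 0.2033] rot [-3.1416 -0.      2.7858] F [0.06 0.41 0.45] w 0.0857
shift mm [-587.1 -769.5    3.3]
rotvec [-0.     -0.      1.1858]
shift after turn [-933.7  255.1    3.3]schema error: expected keys dx, dy, dz, rx, ry, rz, hand
```

```bash
python3 -m inch '[{"dx":-40,"dy":-26,"dz":0,"rx":0,"ry":0,"rz":0,"hand":-1},{"dx":-40,"dy":-26,"dz":0,"rx":0,"ry":0,"rz":0,"hand":-1},{"dx":-40,"dy":-26,"dz":0,"rx":0,"ry":0,"rz":0,"hand":-1},{"dx":-40,"dy":-26,"dz":0,"rx":0,"ry":0,"rz":0,"hand":-1},{"dx":-40,"dy":-26,"dz":0,"rx":0,"ry":0,"rz":0,"hand":-1},{"dx":-40,"dy":-26,"dz":0,"rx":0,"ry":0,"rz":0,"hand":-1},{"dx":-40,"dy":-26,"dz":0,"rx":0,"ry":0,"rz":0,"hand":-1},{"dx":-40,"dy":-26,"dz":0,"rx":0,"ry":0,"rz":0.12,"hand":-1},{"dx":-30,"dy":-26,"dz":0,"rx":0,"ry":0,"rz":0.14,"hand":-1},{"dx":-30,"dy":-30,"dz":0,"rx":0,"ry":0,"rz":0.14,"hand":-1}]'
python3 -c "
from h import *
plan([.51,-.1,.22],1.6)"
```

```text
clock: 1.75
position: [0.4683, 0.1992, 0.2033]
tool_rot: [3.141, 0.0, 2.379]
force: [0.6, 0.2, -0.7]
grip_width: 0.0849
t 1.75 pos [0.4683 0.1992 0.2033] rot [3.1410e+00 2.0000e-04 2.3795e+00] F [ 0.6   0.19 -0.7 ] w 0.0849
shift mm [-236.8 -187.6  -16.7]
rotvec [7.000e-04 0.000e+00 7.795e-01]
shift after turn [-300.3   33.   -16.7]
```

```bash
python3 -m inch '[{"dx":-25,"dy":0,"dz":-3,"rx":0,"ry":0,"rz":0.13,"hand":-1},{"dx":-25,"dy":0,"dz":-3,"rx":0,"ry":0,"rz":0.13,"hand":-1},{"dx":-25,"dy":0,"dz":-3,"rx":0,"ry":0,"rz":0.13,"hand":-1},{"dx":-25,"dy":0,"dz":-3,"rx":0,"ry":0,"rz":0.13,"hand":-1},{"dx":-25,"dy":0,"dz":-3,"rx":0,"ry":0,"rz":0.13,"hand":-1},{"dx":-25,"dy":0,"dz":0,"rx":0,"ry":0,"rz":0.13,"hand":-1},{"dx":-45,"dy":5,"dz":0,"rx":0,"ry":0,"rz":0,"hand":-1},{"dx":-45,"dy":5,"dz":0,"rx":0,"ry":0,"rz":0,"hand":-1},{"dx":-45,"dy":5,"dz":0,"rx":0,"ry":0,"rz":0,"hand":-1},{"dx":-45,"dy":5,"dz":0,"rx":0,"ry":0,"rz":0,"hand":-1}]'
python3 - <<'E'
from h import *
plan([.50,-.34,.20],1.6)
im,d=bot.grab_frame('wrist'); C=cal('wrist'); print(C[0])
np.savez('pics/w1.npz',im=im,d=d,M=C[2],t=C[3],f=C[1],cx=C[0]['cx'],cy=C[0]['cy']); save('w1',im)
E
```

```text
clock: 2.75
position: [0.5624, -0.1092, 0.2185]
tool_rot: [3.141, -0.0, 1.606]
force: [1.3, -0.2, 0.2]
grip_width: 0.0855
t 2.75 pos [ 0.5624 -0.1092  0.2185] rot [ 3.1412e+00 -1.0000e-04  1.6062e+00] F [ 1.32 -0.16  0.21] w 0.0855
shift mm [-228.4  -70.5   18.4]
rotvec [ 0.0004 -0.0001  0.0062]
shift after turn [-228.8  -69.1   18.5]
{'vertical_fov': 71.06859155642688, 'cx': 278.5915761598527, 'cy': 209.23912156078052, 'origin': array([ 0.5586733 , -0.03430992,  0.38906658]), 'orientation': array([ 2.81218253e+00, -2.49402623e-04,  2.98311286e-02])}
```

View pics/w1.png

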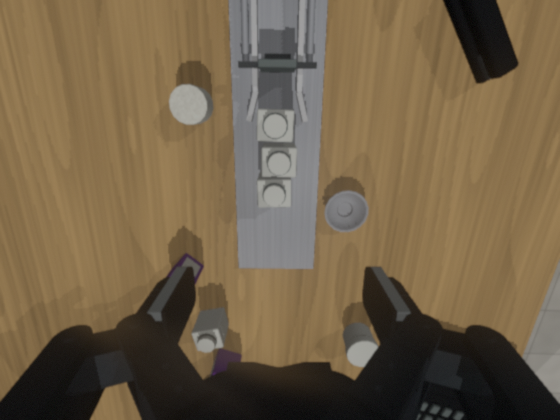

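Wrist view: the row's caps are at (275,125), (279,162) and (274,195), and the plate's rear edge is at row 268. The white spare is at (207,335), with purple ones at (185,268) and (225,362).

```bash
cat > row.py <<'E'
from h import *
def tops(im,d,C,n,zlo,zhi,xr,yr):
    "blobs of points between heights -> centre & rect in world xy"
    h,w=d.shape; vv,uu=np.mgrid[0:h,0:w]
    P=world(n,np.c_[uu.ravel(),vv.ravel()],d.ravel(),C)
    m=(d.ravel()>0)&(P[:,2]>zlo)&(P[:,2]<zhi)&(P[:,0]>xr[0])&(P[:,0]<xr[1])&(P[:,1]>yr[0])&(P[:,1]<yr[1])
    # raster on 0.5 mm world grid
    k=m.reshape(h,w).astype(np.uint8); nn,l,s,c=cv2.connectedComponentsWithStats(k)
    out=[]
    for i in range(1,nn):
        if s[i,4]<60: continue
        Q=P[(l==i).ravel()]; (cx,cy),(a,b),th=cv2.minAreaRect((Q[:,:2]*1000).astype(np.float32))
        out.append(dict(c=(cx/1000,cy/1000),wh=(round(a,1),round(b,1)),th=th,z=np.median(Q[:,2]),n=len(Q),mean=Q.mean(0).round(4)))
    return out
E
python3 - <<'E'
from row import *
w=np.load('pics/w1.npz'); C=({'cx':float(w['cx']),'cy':float(w['cy'])},float(w['f']),w['M'],w['t']); im,d=w['im'],w['d']
for zl,zh in((.05,.0645),(.0645,.075)):
    for o in tops(im,d,C,'wrist',zl,zh,(.40,.62),(-.45,.05)): print(zl,o)
# tray edges
hsv=cv2.cvtColor(im,cv2.COLOR_RGB2HSV)
vv,uu=np.mgrid[0:420,0:560]; P=world('wrist',np.c_[uu.ravel(),vv.ravel()],d.ravel(),C).reshape(420,560,3)
m=(hsv[...,1]<60)&(P[...,1]>-.27)&(P[...,1]<0.03)&(P[...,2]<.02)&(P[...,0]>.48)
L=[];Rr=[];E=[]
for v in range(200,262):
    u=np.where(m[v,220:321])[0]+220
    L.append((u.min()-.0,v+.5)); Rr.append((u.max()+1,v+.5))
for u in range(245,308): 
    vs=np.where(m[200:300,u])[0]+200; E.append((u+.5,vs.max()+1))
for nm,A in(('L',L),('R',Rr),('E',E)):
    A=onplane('wrist',np.array(A)-.5,.008,C)[:,:2]
    vx,vy,x0,y0=cv2.fitLine(A.astype(np.float32),cv2.DIST_HUBER,0,.002,.01).ravel(); print(nm,'dir',vx,vy,'pt',x0,y0)
print(hsv[230,225:250,1],hsv[230,300:325,1],P[240,280],P[300,280])
E
```

```text
0.05 {'c': (0.555775390625, 0.010334417343139649), 'wh': (39.4, 7.9), 'th': 1.6565934419631958, 'z': np.float64(0.05275140941120238), 'n': 348, 'mean': array([0.5557, 0.0103, 0.0528])}
0.05 {'c': (0.5552728881835938, -0.05183675765991211), 'wh': (34.1, 39.6), 'th': 89.20682525634766, 'z': np.float64(0.05811380877394948), 'n': 740, 'mean': array([ 0.5552, -0.0509,  0.0585])}
0.05 {'c': (0.558217041015625, -0.10995573425292969), 'wh': (44.7, 71.0), 'th': 0.5675475001335144, 'z': np.float64(0.058180234679875736), 'n': 1298, 'mean': array([ 0.558 , -0.1061,  0.0584])}
0.05 {'c': (0.46570404052734377, -0.35010333251953124), 'wh': (39.9, 34.2), 'th': 11.540872573852539, 'z': np.float64(0.05559511821314905), 'n': 517, 'mean': array([ 0.4671, -0.3469,  0.0558])}
0.0645 {'c': (0.5549475708007813, -0.05135188674926758), 'wh': (24.2, 23.5), 'th': 2.4814600944519043, 'z': np.float64(0.06797367253003306), 'n': 437, 'mean': array([ 0.5551, -0.0515,  0.068 ])}
0.0645 {'c': (0.5603508911132813, -0.09121464538574219), 'wh': (23.1, 23.4), 'th': 2.351304054260254, 'z': np.float64(0.06819617486084201), 'n': 395, 'mean': array([ 0.5604, -0.0911,  0.0681])}
0.0645 {'c': (0.5558707275390625, -0.12787387847900392), 'wh': (24.0, 24.0), 'th': 21.235849380493164, 'z': np.float64(0.06828172996790599), 'n': 365, 'mean': array([ 0.5559, -0.1276,  0.0682])}
L dir 0.016993733 -0.9998556 pt 0.50465065 -0.19916573
R dir 0.01593959 -0.999873 pt 0.6149738 -0.19071425
E dir 0.9995594 0.029681785 pt 0.56997234 -0.25647053
[110 108 108 109 107 107 106 109 107 108 105  76  21   2   4   4   4   4
   4   4   4   4   6   6   6] [  6   4   4   4   6   4   6   6   4   6   4   6   4   6   6  46  92 103
 103 105 103 104 107 105 106] [ 0.56601814 -0.21031348  0.00866045] [ 0.56937861 -0.31622471  0.00117378]
```

Run:
```python
from row import *
w=np.load('pics/w1.npz'); C=({'cx':float(w['cx']),'cy':float(w['cy'])},float(w['f']),w['M'],w['t']); im,d=w['im'],w['d']
sat=cv2.cvtColor(im,cv2.COLOR_RGB2HSV)[...,1].astype(float)
def sub(row,u0,u1,rising):
    s=sat[row,u0:u1]; b=s>55
    i=np.where(b[:-1]!=b[1:])[0]
    if len(i)==0: return None
    i=i[-1] if not rising else i[0]
    return u0+i+(55-s[i])/(s[i+1]-s[i])
L=[];Q=[]
for v in range(2,263):
    a=sub(v,220,248,False); 
    if a: L.append((a,v))
    if not 185<v<235:
        b=sub(v,308,335,True)
        if b: Q.append((b,v))
E=[]
for u in range(244,310):
    s=sat[255:285,u];i=np.where((s[:-1]<55)&(s[1:]>=55))[0]
    if len(i): i=i[0]; E.append((u,255+i+(55-s[i])/(s[i+1]-s[i])))
for nm,A in(('L',L),('R',Q),('E',E)):
    A=onplane('wrist',np.array(A),.008,C)[:,:2]
    vx,vy,x0,y0=cv2.fitLine(A.astype(np.float32),cv2.DIST_HUBER,0,.002,.01).ravel()
    res=(A-[x0,y0])@[-vy,vx]; print(nm,len(A),'slope dx/dy',vx/vy,vy/vx,'x at -.25,0:',x0+(-.25-y0)*vx/vy,x0-y0*vx/vy,'y0',y0,'yrange',A[:,1].min().round(3),A[:,1].max().round(3),'res',np.abs(res).mean())
C2=cal('top')
sp=np.array([[.4657,-.350,.058],[.5598,-.2,.008],[.4657,-.350,.0]]); print(proj('top',sp,C2))
save('w1crop',cv2.resize(im[90:215,235:335],None,fx=4.5,fy=4.5,interpolation=cv2.INTER_CUBIC))
save('w1sp',cv2.resize(im[240:390,150:270],None,fx=4,fy=4,interpolation=cv2.INTER_CUBIC))
```

```text
L 261 slope dx/dy -0.018666722 -53.571266 x at -.25,0: 0.5055911 0.5009244 y0 -0.07116239 yrange -0.248 0.075 res 8.236047016847082e-05
R 212 slope dx/dy -0.020468188 -48.856304 x at -.25,0: 0.61607176 0.6109547 y0 -0.045564856 yrange -0.244 0.079 res 6.014496635121695e-05
E 66 slope dx/dy 70.15935 0.014253268 x at -.25,0: 1.0078346 18.547672 y0 -0.25627026 yrange -0.257 -0.255 res 0.00010226693663806119
[[400.12472173 275.86673797]
 [344.47076338 237.01072764]
 [395.44673629 277.73093326]]
```

View pics/w1crop.png

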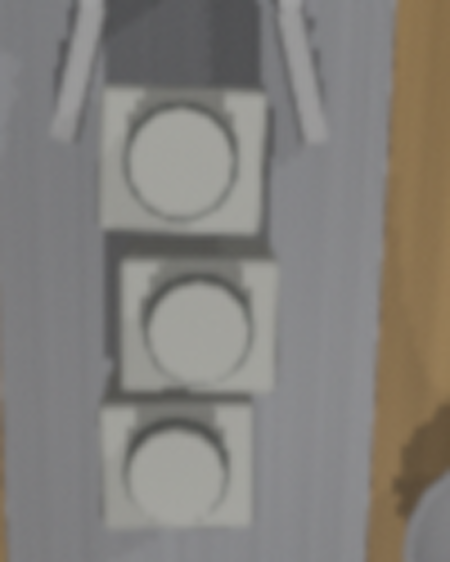

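View pics/w1sp.png

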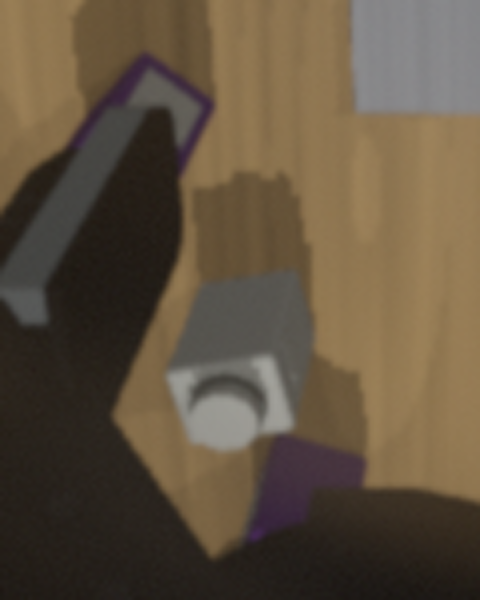

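Run:
```python
from row import *
o=bot.observe(); Cn=cal('wrist'); M=rpy(o['tool_rot']); print(o['position'],o['tool_rot'])
off=M.T@(Cn[3]-o['position']); Ro=M.T@Cn[2]; print('cam off in tool',off)
w=np.load('pics/w1.npz'); Mt=rpy([3.1412,-1e-4,1.6062]); 
C=({'cx':float(w['cx']),'cy':float(w['cy'])},float(w['f']),Mt@Ro,np.array([.5624,-.1092,.2185])+Mt@off); im,d=w['im'],w['d']
np.savez('pics/w1c.npz',im=im,d=d,M=C[2],t=C[3],f=C[1],cx=C[0]['cx'],cy=C[0]['cy'])
for zl,zh in((.05,.0645),(.0645,.075)):
    for r in tops(im,d,C,'wrist',zl,zh,(.40,.62),(-.45,.05)): print(zl,np.round(r['c'],4),r['wh'],round(r['th'],2),r['z'].round(4))
for r in tops(im,d,C,'wrist',.010,.022,(.605,.70),(-.25,-.05)): print('dish',np.round(r['c'],4),r['wh'],r['n'])
sat=cv2.cvtColor(im,cv2.COLOR_RGB2HSV)[...,1].astype(float)
L=[];Q=[];E=[]
for v in range(2,263):
    b=sat[v]>55
    i=220+np.where(b[220:248])[0].max()+.5; L.append((i,v))
    if not 185<v<235: Q.append((308+np.where(b[308:340])[0].min()-.5,v))
for u in range(244,310): E.append((u,255+np.where(sat[255:290,u]>55)[0].min()-.5))
for nm,A in(('L',L),('R',Q),('E',E)):
    A=onplane('wrist',np.array(A),.008,C)[:,:2]
    vx,vy,x0,y0=cv2.fitLine(A.astype(np.float32),cv2.DIST_HUBER,0,.002,.01).ravel()
    print(nm,'slope',vx/vy,vy/vx,'x at -.25,0:',x0+(-.25-y0)*vx/vy,x0-y0*vx/vy,'y0',x0,y0)
```

```text
[ 0.56220081 -0.11761741  0.21885644] [3.14062527 0.00378448 1.59903887]
cam off in tool [ 0.08272913 -0.00100863 -0.1705255 ]
0.05 [0.5549 0.0193] (39.4, 7.9) 2.07 0.0529
0.05 [ 0.5549 -0.0428] (34.1, 39.6) 89.62 0.058
0.05 [ 0.5582 -0.1009] (44.7, 70.9) 1.01 0.0579
0.05 [ 0.4679 -0.3413] (39.2, 32.5) 13.74 0.0589
0.0645 [ 0.5546 -0.0424] (24.2, 23.5) 2.88 0.0679
0.0645 [ 0.5603 -0.0822] (23.1, 23.4) 2.76 0.0679
0.0645 [ 0.556  -0.1189] (24.0, 24.0) 21.55 0.0679
dish [ 0.653  -0.1518] (57.3, 57.9) 944
L slope -0.026802117 -37.310486 x at -.25,0: 0.5071205 0.50042 y0 0.5020886 -0.062257055
R slope -0.02687274 -37.212433 x at -.25,0: 0.617099 0.6103808 y0 0.6114998 -0.04163985
E slope 26.888248 0.037190966 x at -.25,0: 0.48119187 7.203254 y0 0.57655764 -0.24645326
```

```bash
python3 -c "
from h import *
plan([.467,-.345,.20],1.79)"
```

```text
t 2.8 pos [ 0.5622 -0.1176  0.2189] rot [3.1406 0.0038 1.599 ] F [-5.28 -9.09 -2.12] w 0.0853
shift mm [-224.5 -101.6   19.6]
rotvec [ 0.0006  0.0039 -0.191 ]
shift after turn [-201.2 -142.4   18.9]
```

```bash
python3 -m inch '[{"dx":-38,"dy":-17,"dz":3,"rx":0,"ry":0,"rz":0,"hand":-1},{"dx":-38,"dy":-17,"dz":3,"rx":0,"ry":0,"rz":0,"hand":-1},{"dx":-38,"dy":-17,"dz":3,"rx":0,"ry":0,"rz":0,"hand":-1},{"dx":-38,"dy":-17,"dz":3,"rx":0,"ry":0,"rz":0,"hand":-1},{"dx":-36,"dy":-17,"dz":3,"rx":0,"ry":0,"rz":0,"hand":-1},{"dx":-36,"dy":-17,"dz":4,"rx":0,"ry":0,"rz":0,"hand":-1},{"dx":0,"dy":0,"dz":0,"rx":0,"ry":0,"rz":-0.095,"hand":-1},{"dx":0,"dy":0,"dz":0,"rx":0,"ry":0,"rz":-0.096,"hand":-1},{"dx":0,"dy":0,"dz":0,"rx":0,"ry":0,"rz":0,"hand":-1},{"dx":0,"dy":0,"dz":0,"rx":0,"ry":0,"rz":0,"hand":-1}]'
python3 - <<'E'
from row import *
C=cal('wrist');plan([.467,-.341,.20],1.79)
im,d=bot.grab_frame('wrist'); save('w2',im); np.savez('pics/w2.npz',im=im,d=d,M=C[2],t=C[3],f=C[1],cx=C[0]['cx'],cy=C[0]['cy'])
for zl,zh in((.04,.0545),(.0545,.075)):
    for r in tops(im,d,C,'wrist',zl,zh,(.40,.53),(-.45,.05)): print(zl,np.round(r['c'],4),r['wh'],round(r['th'],2),r['z'].round(4))
plan([.467,-.341,.20],1.79)
E
```

```text
clock: 3.8
position: [0.4682, -0.3349, 0.1994]
tool_rot: [3.141, -0.0, 1.794]
force: [-0.5, -0.5, 0.5]
grip_width: 0.0854
t 3.8 pos [ 0.4682 -0.3349  0.1994] rot [ 3.1414 -0.      1.794 ] F [-0.49 -0.48  0.54] w 0.0854
shift mm [-5.7 -2.5 -0.6]
rotvec [ 0.0002 -0.      0.004 ]
shift after turn [-5.7 -2.5 -0.6]
0.04 [ 0.4295 -0.2544] (39.9, 34.1) 50.25 0.0499
0.04 [ 0.4668 -0.3427] (39.6, 34.8) 13.43 0.0497
0.04 [ 0.4861 -0.4242] (34.5, 40.0) 71.48 0.0496
0.0545 [ 0.4293 -0.2543] (25.9, 26.2) 58.8 0.0599
0.0545 [ 0.4664 -0.3424] (25.8, 25.4) 45.0 0.0598
0.0545 [ 0.4858 -0.4242] (26.0, 24.0) 60.45 0.0597
t 3.85 pos [ 0.4683 -0.3348  0.1994] rot [3.1415 0.     1.7943] F [ 0.27 -0.06  0.49] w 0.0852
shift mm [-5.7 -2.6 -0.6]
rotvec [0.0001 0.     0.0043]
shift after turn [-5.7 -2.6 -0.6]
```

View pics/w2.png

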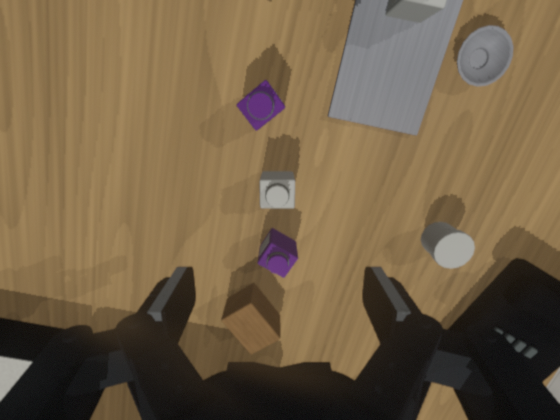

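The spare is the white block at (278,193), square to the jaws. The purple ones are at (262,104) and (278,254). Now I'll descend and grip it.

```bash
python3 -m inch '[{"dx":-7,"dy":-3,"dz":20,"rx":0,"ry":0,"rz":-0.01,"hand":-1},{"dx":0,"dy":0,"dz":30,"rx":0,"ry":0,"rz":0,"hand":-1},{"dx":0,"dy":0,"dz":30,"rx":0,"ry":0,"rz":0,"hand":-1},{"dx":0,"dy":0,"dz":30,"rx":0,"ry":0,"rz":0,"hand":-1},{"dx":0,"dy":0,"dz":30,"rx":0,"ry":0,"rz":0,"hand":-1},{"dx":0,"dy":0,"dz":25,"rx":0,"ry":0,"rz":0,"hand":-1},{"dx":0,"dy":0,"dz":15,"rx":0,"ry":0,"rz":0,"hand":-1},{"dx":0,"dy":0,"dz":7,"rx":0,"ry":0,"rz":0,"hand":-1},{"dx":0,"dy":0,"dz":0,"rx":0,"ry":0,"rz":0,"hand":-1},{"dx":0,"dy":0,"dz":0,"rx":0,"ry":0,"rz":0,"hand":-1}]'
python3 - <<'E'
from row import *
C=cal('wrist');plan([.4666,-.3424,.012],1.805)
im,d=bot.grab_frame('wrist'); save('w3',im)
E
```

```text
clock: 4.85
position: [0.4673, -0.3429, 0.0132]
tool_rot: [3.141, 0.001, 1.806]
force: [0.6, -0.0, 0.5]
grip_width: 0.0855
t 4.85 pos [ 0.4673 -0.3429  0.0132] rot [3.1408e+00 9.0000e-04 1.8064e+00] F [ 0.55 -0.    0.46] w 0.0855
shift mm [ 0.6 -0.6  1.2]
rotvec [0.0008 0.0009 0.0014]
shift after turn [ 0.6 -0.6  1.2]
```

View pics/w3.png

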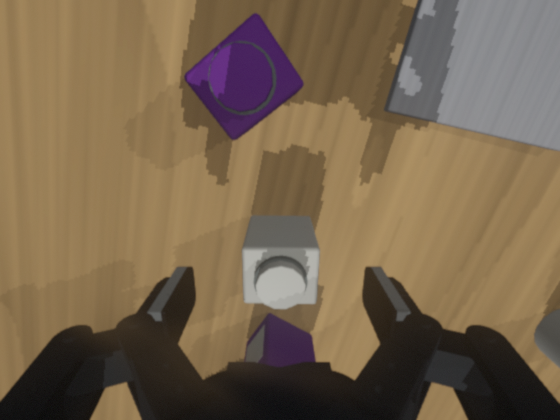

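The spare is centred between the open jaws at (281,270), so I'll close.

```bash
python3 -m inch '[{"dx":0,"dy":0,"dz":0,"rx":0,"ry":0,"rz":0,"hand":0},{"dx":0,"dy":0,"dz":0,"rx":0,"ry":0,"rz":0,"hand":1},{"dx":0,"dy":0,"dz":0,"rx":0,"ry":0,"rz":0,"hand":1},{"dx":0,"dy":0,"dz":0,"rx":0,"ry":0,"rz":0,"hand":1},{"dx":0,"dy":0,"dz":0,"rx":0,"ry":0,"rz":0,"hand":1},{"dx":0,"dy":0,"dz":0,"rx":0,"ry":0,"rz":0,"hand":1},{"dx":0,"dy":0,"dz":0,"rx":0,"ry":0,"rz":0,"hand":1},{"dx":0,"dy":0,"dz":0,"rx":0,"ry":0,"rz":0,"hand":1}]' 40
python3 -c "
from h import *
plan([.5597,-.159,.09],1.597)"
```

```text
clock: 5.7
position: [0.4671, -0.3426, 0.0128]
tool_rot: [3.141, 0.0, 1.807]
force: [-0.5, 1.0, 7.5]
grip_width: 0.0387
t 5.7 pos [ 0.4671 -0.3426  0.0128] rot [3.1411e+00 3.0000e-04 1.8067e+00] F [-0.53  0.97  7.49] w 0.0387
shift mm [156.9 133.  -77.2]
rotvec [0.0006 0.0003 0.2097]
shift after turn [181.1  97.4 -77.2]
```

```bash
python3 -m inch '[{"dx":0,"dy":0,"dz":-10,"rx":0,"ry":0,"rz":0,"hand":1},{"dx":0,"dy":0,"dz":-25,"rx":0,"ry":0,"rz":0,"hand":1},{"dx":0,"dy":0,"dz":-25,"rx":0,"ry":0,"rz":0,"hand":1},{"dx":0,"dy":0,"dz":-15,"rx":0,"ry":0,"rz":0,"hand":1},{"dx":0,"dy":0,"dz":-5,"rx":0,"ry":0,"rz":0.105,"hand":1},{"dx":0,"dy":0,"dz":0,"rx":0,"ry":0,"rz":0.105,"hand":1},{"dx":0,"dy":0,"dz":0,"rx":0,"ry":0,"rz":0,"hand":1},{"dx":0,"dy":0,"dz":0,"rx":0,"ry":0,"rz":0,"hand":1}]'
python3 - <<'E'
from row import *
C=cal('wrist'); plan([.5597,-.159,.09],1.597); print(bot.observe()['position'])
im,d=bot.grab_frame('wrist'); save('w4',im)
for r in tops(im,d,C,'wrist',.05,.2,(.43,.51),(-.40,-.30)): print(np.round(r['c'],4),r['wh'],round(r['th'],2),r['z'].round(4),r['n'])
for zl,zh in ((.08,.139),(.139,.15)):
  for r in tops(im,d,C,'wrist',zl,zh,(.43,.51),(-.40,-.30)): print(zl,np.round(r['c'],4),r['wh'],round(r['th'],2),r['z'].round(4),r['n'])
E
```

```text
clock: 6.5
position: [0.4668, -0.3423, 0.0923]
tool_rot: [-3.141, -0.0, 1.6]
force: [-0.1, 0.3, 0.4]
grip_width: 0.0389
t 6.5 pos [ 0.4668 -0.3423  0.0923] rot [-3.1413 -0.      1.6002] F [-0.09  0.28  0.44] w 0.0389
shift mm [180.5  98.3   2.2]
rotvec [-0.0003 -0.      0.0032]
shift after turn [180.8  97.7   2.3]
[ 0.46678499 -0.34232213  0.09225689]
[ 0.4701 -0.3415] (80.7, 35.9) 1.96 0.1613 19187
0.08 [ 0.4658 -0.3421] (66.2, 34.8) 2.2 0.1289 5751
0.139 [ 0.4657 -0.3422] (23.9, 24.0) 80.42 0.1395 1199
0.139 [ 0.4397 -0.3427] (14.0, 23.2) 1.85 0.145 485
0.139 [ 0.4917 -0.3409] (13.6, 22.5) 1.31 0.145 485
```

View pics/w4.png

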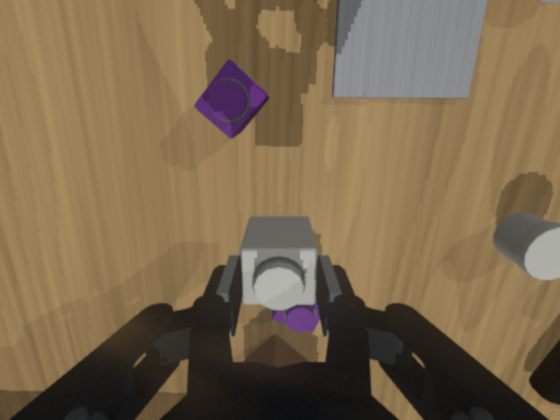

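```bash
python3 -m inch '[{"dx":15,"dy":8,"dz":0,"rx":0,"ry":0,"rz":0,"hand":1},{"dx":30,"dy":16,"dz":0,"rx":0,"ry":0,"rz":0,"hand":1},{"dx":35,"dy":20,"dz":0,"rx":0,"ry":0,"rz":0.003,"hand":1},{"dx":35,"dy":20,"dz":0,"rx":0,"ry":0,"rz":0,"hand":1},{"dx":30,"dy":16,"dz":0,"rx":0,"ry":0,"rz":0,"hand":1},{"dx":25,"dy":13,"dz":0,"rx":0,"ry":0,"rz":0,"hand":1},{"dx":10,"dy":6,"dz":0,"rx":0,"ry":0,"rz":0,"hand":1},{"dx":0,"dy":0,"dz":0,"rx":0,"ry":0,"rz":0,"hand":1},{"dx":0,"dy":0,"dz":0,"rx":0,"ry":0,"rz":0,"hand":1}]'
cat > look.py <<'E'
from row import *
import sys
def tray(p):  # world xy -> tray mm
    o=np.array([.5556,-.0078]); ex=np.array([-.0265,.9996]); ey=np.array([-.9996,-.0265]); q=np.array(p)[:2]-o; return np.round([q@ex*1000,q@ey*1000],1)
def look(name,zl=.0645,zh=.075,edges=True):
    C=cal('wrist'); o=bot.observe(); im,d=bot.grab_frame('wrist'); save(name,im); np.savez('pics/'+name+'.npz',im=im,d=d,M=C[2],t=C[3],f=C[1],cx=C[0]['cx'],cy=C[0]['cy'])
    print('t',o['clock'],'pos',o['position'].round(4),'rot',o['tool_rot'].round(4),'F',o['force'].round(2),'w',o['grip_width'].round(4))
    for a,b in((zl,zh),(.048,.0625)):
        for r in tops(im,d,C,'wrist',a,b,(.51,.61),(-.30,.17)): print(a,'tray mm',tray(r['c']),'wh',r['wh'],'th',round(r['th'],2),'z',r['z'].round(4),r['n'])
    return im,d,C
if __name__=='__main__': look(sys.argv[1])
E
python3 - <<'E'
from look import *
look('w5'); plan([.5607,-.159,.0213],1.5975)
E
```

```text
clock: 7.45
position: [0.5608, -0.1614, 0.0923]
tool_rot: [-3.141, 0.001, 1.594]
force: [0.3, -0.3, -0.3]
grip_width: 0.0385Traceback (most recent call last):
  File "<stdin>", line 2, in <module>
  File "look.py", line 7, in look
    print('t',o['clock'],'pos',o['position'].round(4),'rot',o['tool_rot'].round(4),'F',o['force'].round(2),'w',o['grip_width'].round(4))
                                                                                                               ^^^^^^^^^^^^^^^^^^^^^
AttributeError: 'float' object has no attribute 'round'
```

View pics/w5.png

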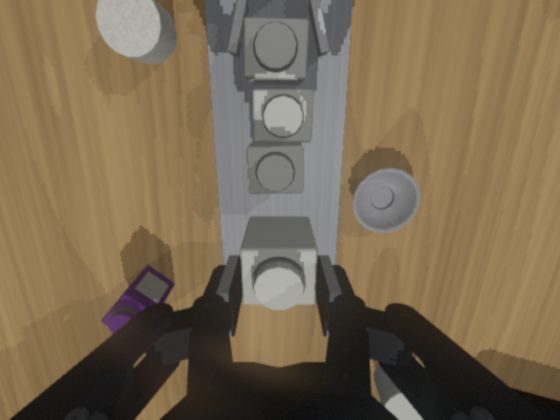

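```bash
sed -i "s/o\['grip_width'\].round(4)/round(o['grip_width'],4)/" look.py
python3 - <<'E'
from look import *
w=np.load('pics/w5.npz'); C=({'cx':float(w['cx']),'cy':float(w['cy'])},float(w['f']),w['M'],w['t'])
for a,b in((.0645,.075),(.048,.0625),(.139,.1425)):
    for r in tops(w['im'],w['d'],C,'wrist',a,b,(.51,.61),(-.30,.17)): print(a,'tray mm',tray(r['c']),'wh',r['wh'],'th',round(r['th'],2),'z',r['z'].round(4),r['n'])
# tray edges again
sat=cv2.cvtColor(w['im'],cv2.COLOR_RGB2HSV)[...,1].astype(float)
L=[];Q=[]
for v in range(60,225):
    b=sat[v]>55; L.append((190+np.where(b[190:235])[0].max()+.5,v))
    if v<160:Q.append((330+np.where(b[330:370])[0].min()-.5,v))
for nm,A in(('L',L),('R',Q)):
    A=onplane('wrist',np.array(A),.008,C)[:,:2]
    vx,vy,x0,y0=cv2.fitLine(A.astype(np.float32),cv2.DIST_HUBER,0,.002,.01).ravel()
    print(nm,'slope',vx/vy,'x at -.15,0:',x0+(-.15-y0)*vx/vy,x0-y0*vx/vy)
plan([.5607,-.159,.0213],1.5975)
E
```

```text
0.0645 tray mm [-35.    1.7] wh (24.4, 24.5) th 34.26 z 0.068 1527
0.0645 tray mm [-74.8  -2.8] wh (24.6, 24.0) th 68.07 z 0.068 1234
0.0645 tray mm [-111.2    2.5] wh (23.7, 23.8) th 1.29 z 0.0679 1038
0.048 tray mm [-35.    1.8] wh (34.1, 40.2) th 89.88 z 0.0579 2232
0.048 tray mm [-75.1  -2.7] wh (40.0, 34.1) th 1.28 z 0.0578 1842
0.048 tray mm [-111.6    2.8] wh (39.4, 34.4) th 2.97 z 0.0578 1552
0.139 tray mm [-1.537e+02  1.000e-01] wh (24.3, 23.9) th 45.77 z 0.1395 1231
0.139 tray mm [-147.    19.9] wh (5.9, 13.8) th 31.25 z 0.1406 77
L slope -0.027430572 x at -.15,0: 0.50457263 0.50045806
R slope -0.028108442 x at -.15,0: 0.6144318 0.6102155
t 7.5 pos [ 0.5607 -0.1618  0.0923] rot [-3.1412e+00  6.0000e-04  1.5926e+00] F [ 0.25  0.32 -0.18] w 0.0388
shift mm [ 2.8  0.1 71. ]
rotvec [-0.0004  0.0006 -0.0049]
shift after turn [ 2.8  0.1 71. ]
```

```bash
python3 -m inch '[{"dx":3,"dy":0,"dz":15,"rx":0,"ry":0,"rz":-0.005,"hand":1},{"dx":0,"dy":0,"dz":20,"rx":0,"ry":0,"rz":0,"hand":1},{"dx":0,"dy":0,"dz":17,"rx":0,"ry":0,"rz":0,"hand":1},{"dx":0,"dy":0,"dz":10,"rx":0,"ry":0,"rz":0,"hand":1},{"dx":0,"dy":0,"dz":5,"rx":0,"ry":0,"rz":0,"hand":1},{"dx":0,"dy":0,"dz":2.5,"rx":0,"ry":0,"rz":0,"hand":1},{"dx":0,"dy":0,"dz":0,"rx":0,"ry":0,"rz":0,"hand":1},{"dx":0,"dy":0,"dz":0,"rx":0,"ry":0,"rz":0,"hand":1}]'
python3 - <<'E'
from look import *
plan([.5607,-.159,.0213],1.5975);look('w6')
E
```

```text
clock: 8.3
position: [0.5616, -0.1573, 0.0234]
tool_rot: [3.141, 0.0, 1.599]
force: [1.5, -0.8, -0.3]
grip_width: 0.0389
t 8.3 pos [ 0.5616 -0.1573  0.0234] rot [3.1408e+00 2.0000e-04 1.5987e+00] F [ 1.46 -0.83 -0.28] w 0.0389
shift mm [-1.6 -1.   2.1]
rotvec [0.0008 0.0002 0.0012]
shift after turn [-1.6 -1.   2.1]
t 8.3 pos [ 0.5616 -0.1573  0.0234] rot [3.1408e+00 2.0000e-04 1.5987e+00] F [ 1.46 -0.83 -0.28] w 0.0389
0.0645 tray mm [-37.9   1.7] wh (24.6, 18.8) th 1.15 z 0.068 3172
0.0645 tray mm [-75.   -2.8] wh (24.5, 24.1) th 14.93 z 0.068 2784
0.0645 tray mm [-111.4    2.3] wh (24.7, 24.2) th 72.3 z 0.0679 2188
0.0645 tray mm [-149.    -1.1] wh (26.4, 26.1) th 41.89 z 0.0703 2117
0.0645 tray mm [-147.3   19.9] wh (14.0, 22.6) th 40.24 z 0.0697 419
0.0645 tray mm [-147.4  -21.8] wh (22.9, 13.9) th 54.58 z 0.0698 409
0.048 tray mm [-38.5   1.9] wh (40.1, 27.4) th 0.04 z 0.0579 3780
0.048 tray mm [-75.   -2.8] wh (40.4, 34.1) th 0.83 z 0.0579 3805
0.048 tray mm [-111.3    2.5] wh (40.2, 34.2) th 3.07 z 0.0578 3189
0.048 tray mm [-149.4   -1.1] wh (51.9, 35.0) th 2.06 z 0.0601 2956
```

View pics/w6.png

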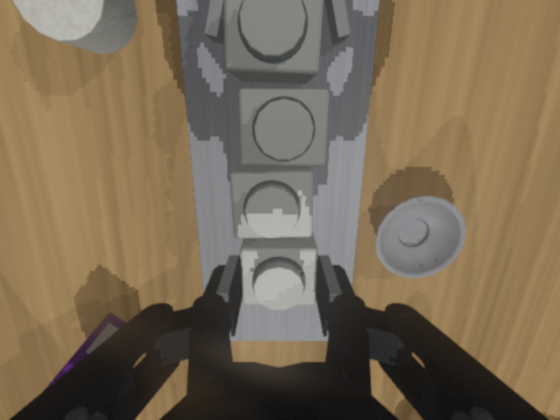

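The spare is hanging 2.3 mm above the plate, in line with a 4 mm gap to cart3. I'll lower it and release with the jaws only part open.

```bash
python3 -m inch '[{"dx":0,"dy":-1,"dz":1,"rx":0,"ry":0,"rz":0,"hand":1},{"dx":0,"dy":0,"dz":0.8,"rx":0,"ry":0,"rz":0,"hand":1},{"dx":0,"dy":0,"dz":0.5,"rx":0,"ry":0,"rz":0,"hand":1},{"dx":0,"dy":0,"dz":0,"rx":0,"ry":0,"rz":0,"hand":1},{"dx":0,"dy":0,"dz":0,"rx":0,"ry":0,"rz":0,"hand":1}]'
python3 -c "
from h import *
plan([.5607,-.159,.0213],1.5975)"
```

```text
clock: 8.85
position: [0.5604, -0.1572, 0.0208]
tool_rot: [3.141, -0.0, 1.599]
force: [-1.0, 1.5, 6.4]
grip_width: 0.0385
t 8.85 pos [ 0.5604 -0.1572  0.0208] rot [ 3.1414e+00 -1.0000e-04  1.5988e+00] F [-1.02  1.48  6.41] w 0.0385
shift mm [-1.9  0.3 -0.5]
rotvec [ 0.0001 -0.0001  0.0013]
shift after turn [-1.9  0.3 -0.5]
```

```bash
python3 -m inch '[{"dx":0,"dy":0,"dz":0,"rx":0,"ry":0,"rz":0,"hand":0},{"dx":0,"dy":0,"dz":0,"rx":0,"ry":0,"rz":0,"hand":-0.2},{"dx":0,"dy":0,"dz":0,"rx":0,"ry":0,"rz":0,"hand":-0.4},{"dx":0,"dy":0,"dz":0,"rx":0,"ry":0,"rz":0,"hand":-0.45},{"dx":0,"dy":0,"dz":0,"rx":0,"ry":0,"rz":0,"hand":-0.45},{"dx":0,"dy":0,"dz":0,"rx":0,"ry":0,"rz":0,"hand":-0.45}]'
python3 look.py w7
```

```text
clock: 9.45
position: [0.5604, -0.1572, 0.0205]
tool_rot: [-3.142, 0.0, 1.599]
force: [-0.5, 0.1, -0.6]
grip_width: 0.0621
t 9.45 pos [ 0.5604 -0.1572  0.0205] rot [-3.1416  0.      1.5988] F [-0.51  0.06 -0.57] w 0.0621
0.0645 tray mm [-38.2   1.6] wh (24.5, 18.1) th 2.55 z 0.068 3212
0.0645 tray mm [-74.9  -2.8] wh (24.1, 24.4) th 79.1 z 0.068 2912
0.0645 tray mm [-111.2    2.2] wh (24.4, 24.5) th 72.39 z 0.0679 2285
0.0645 tray mm [-147.5   32.6] wh (14.2, 23.1) th 38.17 z 0.0702 502
0.0645 tray mm [-1.494e+02 -1.000e-01] wh (25.2, 24.4) th 69.05 z 0.0678 1835
0.0645 tray mm [-148.7  -37.5] wh (14.2, 23.0) th 2.17 z 0.07 505
0.048 tray mm [-39.    1.9] wh (40.2, 26.4) th 0.2 z 0.0579 3890
0.048 tray mm [-74.9  -2.9] wh (40.2, 34.1) th 1.28 z 0.0579 3960
0.048 tray mm [-130.4    1.1] wh (41.7, 72.7) th 3.16 z 0.0577 6214
0.048 tray mm [-148.1   31.5] wh (6.5, 22.7) th 18.57 z 0.0593 204
0.048 tray mm [-148.1  -31. ] wh (23.1, 6.6) th 74.82 z 0.0591 196
```

View pics/w7.png

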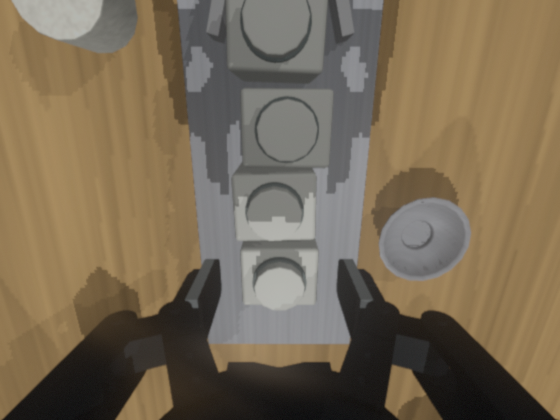

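The spare stands free at tray (-149.4, -0.1) mm with its cap at 67.8 mm, and the fingers are clear on both sides. Next I'll retreat straight back, rise, and narrow the jaws to make a pusher.

```bash
python3 -m inch '[{"dx":-4,"dy":0,"dz":0,"rx":0,"ry":0,"rz":-0.001,"hand":-0.45},{"dx":-10,"dy":0,"dz":0,"rx":0,"ry":0,"rz":0,"hand":-0.45},{"dx":-15,"dy":0,"dz":0,"rx":0,"ry":0,"rz":0,"hand":-0.45},{"dx":-12,"dy":0,"dz":-2,"rx":0,"ry":0,"rz":0,"hand":-0.45},{"dx":0,"dy":0,"dz":-7,"rx":0,"ry":0,"rz":0,"hand":-0.45},{"dx":0,"dy":0,"dz":0,"rx":0,"ry":0,"rz":0,"hand":0.3},{"dx":0,"dy":0,"dz":0,"rx":0,"ry":0,"rz":0,"hand":0.84},{"dx":0,"dy":0,"dz":0,"rx":0,"ry":0,"rz":0,"hand":0.84},{"dx":0,"dy":0,"dz":0,"rx":0,"ry":0,"rz":0,"hand":0.84},{"dx":0,"dy":0,"dz":0,"rx":0,"ry":0,"rz":0,"hand":0.84}]' 40
python3 look.py w8
```

```text
clock: 10.5
position: [0.5615, -0.1978, 0.0294]
tool_rot: [-3.141, -0.0, 1.6]
force: [-0.4, -0.4, 0.3]
grip_width: 0.0068
t 10.5 pos [ 0.5615 -0.1978  0.0294] rot [-3.1414e+00 -1.0000e-04  1.6002e+00] F [-0.38 -0.36  0.3 ] w 0.0068
0.0645 tray mm [-77.2  -2.8] wh (24.3, 20.2) th 4.56 z 0.0679 3085
0.0645 tray mm [-111.4    2.4] wh (24.4, 24.3) th 88.85 z 0.0679 2630
0.0645 tray mm [-149.3   -0. ] wh (24.5, 24.2) th 5.91 z 0.0679 2044
0.0645 tray mm [-180.9   10.4] wh (13.9, 3.9) th 30.99 z 0.0701 269
0.0645 tray mm [-181.2  -10.1] wh (3.8, 13.9) th 63.49 z 0.0703 273
0.048 tray mm [-78.1  -2.8] wh (40.2, 28.2) th 1.36 z 0.0578 3630
0.048 tray mm [-111.5    2.4] wh (40.1, 34.3) th 2.98 z 0.0579 3606
0.048 tray mm [-149.5    0.2] wh (40.2, 33.9) th 1.69 z 0.0578 3001
```

View pics/w8.png

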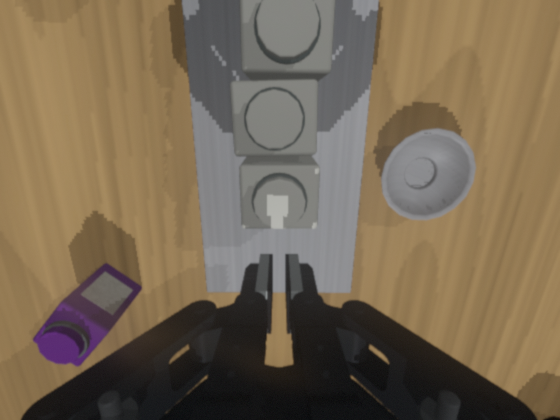

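```bash
python3 -m inch '[{"dx":4,"dy":0,"dz":0,"rx":0,"ry":0,"rz":0.001,"hand":0.66},{"dx":3,"dy":0,"dz":0,"rx":0,"ry":0,"rz":0.001,"hand":0.66},{"dx":2,"dy":0,"dz":0,"rx":0,"ry":0,"rz":0,"hand":0.66},{"dx":2,"dy":0,"dz":0,"rx":0,"ry":0,"rz":0,"hand":0.66},{"dx":2,"dy":0,"dz":0,"rx":0,"ry":0,"rz":0,"hand":0.66},{"dx":2,"dy":0,"dz":0,"rx":0,"ry":0,"rz":0,"hand":0.66},{"dx":2,"dy":0,"dz":0,"rx":0,"ry":0,"rz":0,"hand":0.66},{"dx":2,"dy":0,"dz":0,"rx":0,"ry":0,"rz":0,"hand":0.66},{"dx":2,"dy":0,"dz":0,"rx":0,"ry":0,"rz":0,"hand":0.66},{"dx":2,"dy":0,"dz":0,"rx":0,"ry":0,"rz":0,"hand":0.66}]'
python3 look.py w9
```

```text
clock: 11.55
position: [0.5609, -0.1752, 0.0295]
tool_rot: [3.142, 0.0, 1.598]
force: [1.4, -2.0, 1.4]
grip_width: 0.0145
t 11.55 pos [ 0.5609 -0.1752  0.0295] rot [3.1415e+00 2.0000e-04 1.5976e+00] F [ 1.45 -2.02  1.37] w 0.0145
0.0645 tray mm [-45.9   1.9] wh (16.8, 3.3) th 1.0 z 0.0675 316
0.0645 tray mm [-73.4  -2.8] wh (24.3, 24.5) th 28.91 z 0.068 2960
0.0645 tray mm [-107.5    2.2] wh (24.3, 24.3) th 15.2 z 0.068 2295
0.0645 tray mm [-141.3    0. ] wh (24.5, 24.4) th 66.14 z 0.068 1897
0.0645 tray mm [-158.4   14.2] wh (14.1, 4.9) th 8.48 z 0.0702 274
0.0645 tray mm [-162.8   -9.5] wh (19.8, 12.7) th 47.52 z 0.0705 306
0.048 tray mm [-47.3   2.1] wh (40.2, 11.5) th 2.01 z 0.0577 2690
0.048 tray mm [-113.6    0.9] wh (115.2, 45.0) th 88.93 z 0.058 9811
```

View pics/w9.png

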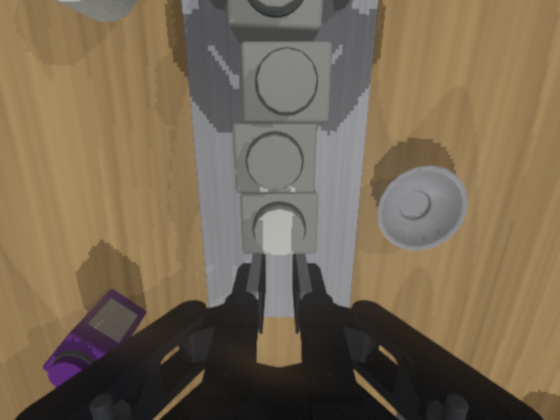

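The row has closed up straight: spare at -141.3, cart3 at -107.5 and cart2 at -73.4 mm. I'll keep pushing.

```bash
python3 -m inch '[{"dx":2,"dy":0,"dz":0,"rx":0,"ry":0,"rz":0,"hand":0.66},{"dx":3,"dy":0,"dz":0,"rx":0,"ry":0,"rz":0,"hand":0.66},{"dx":3,"dy":0,"dz":0,"rx":0,"ry":0,"rz":0,"hand":0.66},{"dx":3,"dy":0,"dz":0,"rx":0,"ry":0,"rz":0,"hand":0.66},{"dx":3,"dy":0,"dz":0,"rx":0,"ry":0,"rz":0,"hand":0.66},{"dx":3,"dy":0,"dz":0,"rx":0,"ry":0,"rz":0,"hand":0.66},{"dx":3,"dy":0,"dz":0,"rx":0,"ry":0,"rz":0,"hand":0.66},{"dx":3,"dy":0,"dz":0,"rx":0,"ry":0,"rz":0,"hand":0.66}]'
python3 look.py w10
python3 -m inch '[{"dx":3,"dy":0,"dz":0,"rx":0,"ry":0,"rz":0,"hand":0.66},{"dx":3,"dy":0,"dz":0,"rx":0,"ry":0,"rz":0,"hand":0.66},{"dx":3,"dy":0,"dz":0,"rx":0,"ry":0,"rz":0,"hand":0.66}]'
```

```text
clock: 12.4
position: [0.5603, -0.1519, 0.0295]
tool_rot: [-3.142, 0.0, 1.598]
force: [0.2, -3.2, 2.4]
grip_width: 0.0144
t 12.4 pos [ 0.5603 -0.1519  0.0295] rot [-3.1416  0.      1.5978] F [ 0.18 -3.22  2.4 ] w 0.0144
0.0645 tray mm [-25.    1.9] wh (22.8, 7.5) th 1.92 z 0.0679 1017
0.0645 tray mm [-50.4  -2.7] wh (24.2, 24.4) th 47.13 z 0.068 2961
0.0645 tray mm [-84.2   2.4] wh (24.3, 24.4) th 81.83 z 0.068 2310
0.0645 tray mm [-118.     0.2] wh (24.4, 24.3) th 83.44 z 0.0679 1887
0.0645 tray mm [-140.6    9.3] wh (13.2, 21.2) th 42.04 z 0.0706 306
0.0645 tray mm [-141.7   -8.7] wh (22.3, 13.3) th 53.51 z 0.0704 299
0.048 tray mm [-81.9  -0.2] wh (45.4, 127.3) th 1.11 z 0.058 12447
clock: 12.75
position: [0.56, -0.143, 0.0295]
tool_rot: [-3.142, 0.0, 1.598]
force: [0.4, -1.8, 2.6]
grip_width: 0.0146
```

Run:
```python
from look import *
look('w11')
t,_=bot.grab_frame('top'); save('t11',cv2.resize(t[190:280,190:350],None,fx=4.5,fy=4.5,interpolation=cv2.INTER_CUBIC))
```

```text
t 12.75 pos [ 0.56   -0.143   0.0295] rot [-3.1415  0.      1.5977] F [ 0.42 -1.78  2.57] w 0.0146
0.0645 tray mm [-16.1   2.2] wh (7.7, 22.9) th 89.76 z 0.068 1015
0.0645 tray mm [-41.3  -2.9] wh (24.6, 24.1) th 1.63 z 0.068 2953
0.0645 tray mm [-75.2   2.2] wh (24.3, 24.4) th 8.18 z 0.068 2308
0.0645 tray mm [-109.     0.2] wh (24.4, 24.5) th 86.38 z 0.068 1890
0.0645 tray mm [-132.1    9.2] wh (13.5, 21.6) th 41.97 z 0.0704 305
0.0645 tray mm [-132.7   -8.6] wh (22.3, 13.3) th 54.0 z 0.0705 301
0.048 tray mm [-73.8  -0.2] wh (45.1, 129.7) th 1.0 z 0.058 12436
```

View pics/w11.png

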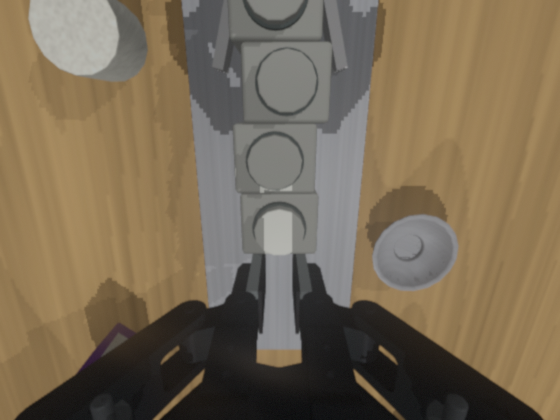

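View pics/t11.png

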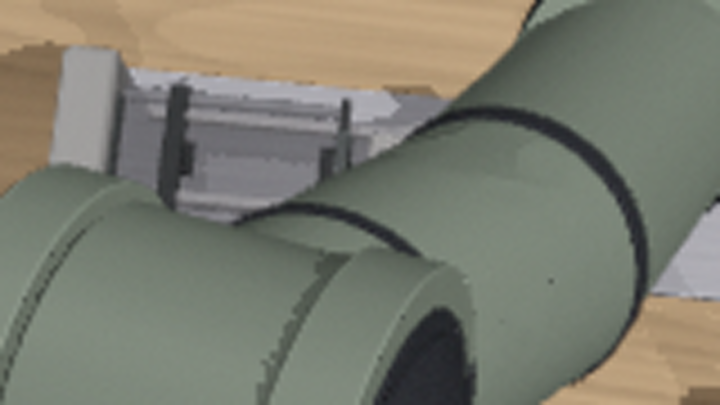

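```bash
cat > chk.py <<'E'
import sys
from h import *
o=bot.observe(); f=-(o['force'][:2]@[-.0265,.9996]); p=o['position']
print('CHK t%.2f push %.1f N traytcp %.1f pos %s yaw %.4f'%(o['clock'],f,(p[1]+.0078)*1000,p.round(4),o['tool_rot'][2]))
sys.exit(0 if f<float(sys.argv[1]) else 1)
E
python3 -m inch '[{"dx":2,"dy":0,"dz":0,"rx":0,"ry":0,"rz":0,"hand":0.66},{"dx":2,"dy":0,"dz":0,"rx":0,"ry":0,"rz":0,"hand":0.66},{"dx":2,"dy":0,"dz":0,"rx":0,"ry":0,"rz":0,"hand":0.66},{"dx":2,"dy":0,"dz":0,"rx":0,"ry":0,"rz":0,"hand":0.66}]' >/dev/null && python3 chk.py 9 &&
python3 -m inch '[{"dx":2,"dy":0,"dz":0,"rx":0,"ry":0,"rz":0,"hand":0.66},{"dx":2,"dy":0,"dz":0,"rx":0,"ry":0,"rz":0,"hand":0.66},{"dx":2,"dy":0,"dz":0,"rx":0,"ry":0,"rz":0,"hand":0.66}]' >/dev/null && python3 chk.py 9 &&
python3 -m inch '[{"dx":2,"dy":0,"dz":0,"rx":0,"ry":0,"rz":0,"hand":0.66},{"dx":2,"dy":0,"dz":0,"rx":0,"ry":0,"rz":0,"hand":0.66},{"dx":2,"dy":0,"dz":0,"rx":0,"ry":0,"rz":0,"hand":0.66}]' >/dev/null && python3 chk.py 9
python3 look.py w12
```

```text
CHK t13.25 push 2.2 N traytcp -127.2 pos [ 0.5597 -0.135   0.0295] yaw 1.5977
CHK t13.55 push 5.6 N traytcp -121.3 pos [ 0.5596 -0.1291  0.0295] yaw 1.5978
CHK t13.85 push 6.9 N traytcp -116.1 pos [ 0.5594 -0.1239  0.0296] yaw 1.5972
t 13.85 pos [ 0.5594 -0.1239  0.0296] rot [3.1415e+00 1.0000e-03 1.5972e+00] F [-1.29 -6.95  1.05] w 0.0144
0.0645 tray mm [2.8 2. ] wh (22.9, 7.9) th 0.6 z 0.0679 1084
0.0645 tray mm [-22.8  -2.8] wh (24.3, 24.2) th 47.59 z 0.068 2934
0.0645 tray mm [-56.3   2.3] wh (24.4, 24.3) th 6.3 z 0.068 2296
0.0645 tray mm [-90.3   0.1] wh (24.3, 24.3) th 42.33 z 0.0679 1881
0.0645 tray mm [-115.4   14.2] wh (13.6, 22.8) th 1.75 z 0.0704 305
0.0645 tray mm [-113.7   -8.5] wh (22.3, 13.5) th 53.53 z 0.0705 301
0.048 tray mm [-55.2  -0.2] wh (45.2, 130.3) th 1.13 z 0.0579 12415
```

View pics/w12.png

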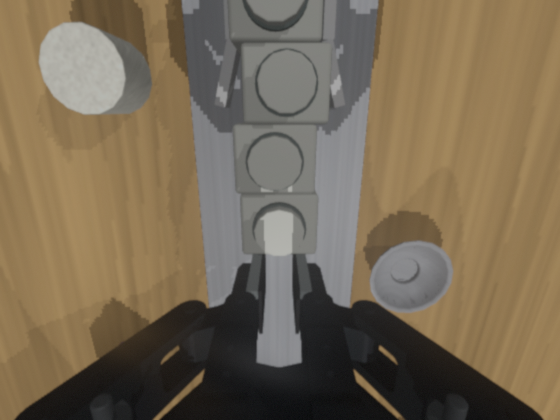

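```bash
python3 -m inch '[{"dx":2,"dy":0,"dz":0,"rx":0,"ry":0,"rz":0,"hand":0.66},{"dx":2,"dy":0,"dz":0,"rx":0,"ry":0,"rz":0,"hand":0.66}]' >/dev/null && python3 chk.py 11 &&
python3 -m inch '[{"dx":2,"dy":0,"dz":0,"rx":0,"ry":0,"rz":0,"hand":0.66},{"dx":2,"dy":0,"dz":0,"rx":0,"ry":0,"rz":0,"hand":0.66}]' >/dev/null && python3 chk.py 11 &&
python3 -m inch '[{"dx":2,"dy":0,"dz":0,"rx":0,"ry":0,"rz":0,"hand":0.66},{"dx":2,"dy":0,"dz":0,"rx":0,"ry":0,"rz":0,"hand":0.66}]' >/dev/null && python3 chk.py 11 &&
python3 -m inch '[{"dx":2,"dy":0,"dz":0,"rx":0,"ry":0,"rz":0,"hand":0.66},{"dx":2,"dy":0,"dz":0,"rx":0,"ry":0,"rz":0,"hand":0.66}]' >/dev/null && python3 chk.py 11 &&
python3 -m inch '[{"dx":2,"dy":0,"dz":0,"rx":0,"ry":0,"rz":0,"hand":0.66},{"dx":2,"dy":0,"dz":0,"rx":0,"ry":0,"rz":0,"hand":0.66}]' >/dev/null && python3 chk.py 11
python3 look.py w13
```

```text
CHK t14.10 push 6.9 N traytcp -112.2 pos [ 0.5593 -0.12    0.0296] yaw 1.5971
CHK t14.30 push 8.4 N traytcp -108.8 pos [ 0.559  -0.1166  0.0297] yaw 1.5967
CHK t14.50 push 9.1 N traytcp -104.6 pos [ 0.5589 -0.1124  0.0297] yaw 1.5967
CHK t14.70 push 8.5 N traytcp -100.6 pos [ 0.5588 -0.1084  0.0296] yaw 1.5967
CHK t14.90 push 8.8 N traytcp -96.6 pos [ 0.5587 -0.1044  0.0296] yaw 1.5968
t 14.9 pos [ 0.5587 -0.1044  0.0296] rot [-3.1415e+00  1.4000e-03  1.5968e+00] F [-1.54 -8.83  2.62] w 0.0148
0.0645 tray mm [22.3  1.9] wh (23.2, 8.1) th 2.04 z 0.0679 1101
0.0645 tray mm [-3.1 -2.7] wh (24.5, 24.1) th 1.51 z 0.0681 2936
0.0645 tray mm [-37.3   2.7] wh (24.4, 24.5) th 77.27 z 0.068 2296
0.0645 tray mm [-70.7   0.5] wh (24.2, 24.6) th 0.19 z 0.068 1882
0.0645 tray mm [-95.7  14.5] wh (13.6, 21.8) th 1.69 z 0.0705 301
0.0645 tray mm [-95.8 -13.6] wh (13.7, 22.1) th 1.46 z 0.0702 301
0.048 tray mm [-34.6   0.4] wh (45.1, 128.6) th 0.55 z 0.058 12418
```

```bash
python3 -m inch '[{"dx":2,"dy":0,"dz":0,"rx":0,"ry":0,"rz":0,"hand":0.66},{"dx":2,"dy":0,"dz":0,"rx":0,"ry":0,"rz":0,"hand":0.66},{"dx":2,"dy":0,"dz":0,"rx":0,"ry":0,"rz":0,"hand":0.66}]' >/dev/null && python3 chk.py 12 &&
python3 -m inch '[{"dx":2,"dy":0,"dz":0,"rx":0,"ry":0,"rz":0,"hand":0.66},{"dx":2,"dy":0,"dz":0,"rx":0,"ry":0,"rz":0,"hand":0.66},{"dx":2,"dy":0,"dz":0,"rx":0,"ry":0,"rz":0,"hand":0.66}]' >/dev/null && python3 chk.py 12 &&
python3 -m inch '[{"dx":2,"dy":0,"dz":0,"rx":0,"ry":0,"rz":0,"hand":0.66},{"dx":2,"dy":0,"dz":0,"rx":0,"ry":0,"rz":0,"hand":0.66},{"dx":2,"dy":0,"dz":0,"rx":0,"ry":0,"rz":0,"hand":0.66}]' >/dev/null && python3 chk.py 12 &&
python3 -m inch '[{"dx":2,"dy":0,"dz":0,"rx":0,"ry":0,"rz":0,"hand":0.66},{"dx":2,"dy":0,"dz":0,"rx":0,"ry":0,"rz":0,"hand":0.66},{"dx":2,"dy":0,"dz":0,"rx":0,"ry":0,"rz":0,"hand":0.66}]' >/dev/null && python3 chk.py 12 
python3 look.py w14
```

```text
CHK t15.25 push 9.1 N traytcp -90.7 pos [ 0.5585 -0.0985  0.0296] yaw 1.5966
CHK t15.55 push 10.0 N traytcp -84.6 pos [ 0.5583 -0.0924  0.0296] yaw 1.5967
CHK t15.85 push 9.2 N traytcp -78.7 pos [ 0.5582 -0.0865  0.0296] yaw 1.5967
CHK t16.15 push 6.3 N traytcp -72.4 pos [ 0.5586 -0.0802  0.0297] yaw 1.5969
t 16.15 pos [ 0.5586 -0.0802  0.0297] rot [3.1408e+00 1.3000e-03 1.5969e+00] F [ 0.06 -6.3   2.23] w 0.0143
0.0645 tray mm [46.5  1.8] wh (23.1, 8.1) th 1.99 z 0.0679 1105
0.0645 tray mm [21.  -2.7] wh (24.3, 24.4) th 86.83 z 0.0682 2944
0.0645 tray mm [-12.9   1.9] wh (24.2, 24.2) th 16.42 z 0.068 2283
0.0645 tray mm [-46.6  -0.2] wh (24.3, 24.5) th 36.82 z 0.0681 1880
0.0645 tray mm [-71.5  14. ] wh (13.8, 22.6) th 1.49 z 0.0705 301
0.0645 tray mm [-71.7 -14.1] wh (13.7, 22.3) th 1.51 z 0.0706 313
0.048 tray mm [-10.2  -0.2] wh (44.8, 127.9) th 1.15 z 0.058 12348
```

View pics/w14.png

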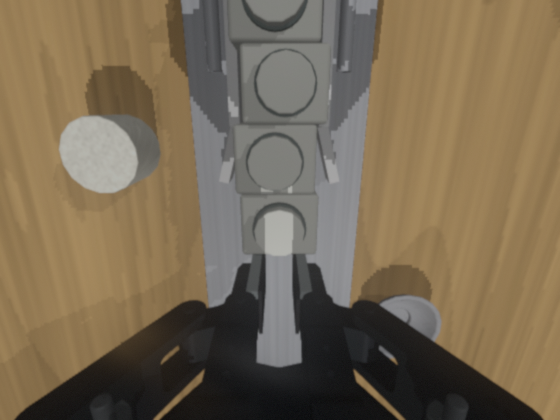

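```bash
python3 -m inch '[{"dx":2,"dy":0,"dz":0,"rx":0,"ry":0,"rz":0,"hand":0.66},{"dx":2,"dy":0,"dz":0,"rx":0,"ry":0,"rz":0,"hand":0.66},{"dx":2,"dy":0,"dz":0,"rx":0,"ry":0,"rz":0,"hand":0.66}]' >/dev/null && python3 chk.py 12 &&
python3 -m inch '[{"dx":2,"dy":0,"dz":0,"rx":0,"ry":0,"rz":0,"hand":0.66},{"dx":2,"dy":0,"dz":0,"rx":0,"ry":0,"rz":0,"hand":0.66},{"dx":2,"dy":0,"dz":0,"rx":0,"ry":0,"rz":0,"hand":0.66}]' >/dev/null && python3 chk.py 12 &&
python3 -m inch '[{"dx":2,"dy":0,"dz":0,"rx":0,"ry":0,"rz":0,"hand":0.66},{"dx":2,"dy":0,"dz":0,"rx":0,"ry":0,"rz":0,"hand":0.66},{"dx":2,"dy":0,"dz":0,"rx":0,"ry":0,"rz":0,"hand":0.66}]' >/dev/null && python3 chk.py 12 &&
python3 -m inch '[{"dx":2,"dy":0,"dz":0,"rx":0,"ry":0,"rz":0,"hand":0.66},{"dx":2,"dy":0,"dz":0,"rx":0,"ry":0,"rz":0,"hand":0.66},{"dx":2,"dy":0,"dz":0,"rx":0,"ry":0,"rz":0,"hand":0.66}]' >/dev/null && python3 chk.py 12 &&
python3 -m inch '[{"dx":2,"dy":0,"dz":0,"rx":0,"ry":0,"rz":0,"hand":0.66},{"dx":2,"dy":0,"dz":0,"rx":0,"ry":0,"rz":0,"hand":0.66},{"dx":2,"dy":0,"dz":0,"rx":0,"ry":0,"rz":0,"hand":0.66}]' >/dev/null && python3 chk.py 12 
python3 look.py w15
```

```text
CHK t16.50 push 7.8 N traytcp -66.3 pos [ 0.5585 -0.0741  0.0298] yaw 1.5970
CHK t16.80 push 7.2 N traytcp -60.3 pos [ 0.5583 -0.0681  0.0297] yaw 1.5970
CHK t17.10 push 8.0 N traytcp -54.3 pos [ 0.5581 -0.0621  0.0297] yaw 1.5969
CHK t17.40 push 7.7 N traytcp -48.3 pos [ 0.558  -0.0561  0.0298] yaw 1.5969
CHK t17.70 push 6.6 N traytcp -42.3 pos [ 0.5578 -0.0501  0.0297] yaw 1.5970
t 17.7 pos [ 0.5578 -0.0501  0.0297] rot [3.1408e+00 1.1000e-03 1.5970e+00] F [ 0.38 -6.61  2.53] w 0.0142
0.0645 tray mm [76.6  1.8] wh (23.1, 8.1) th 1.19 z 0.0679 1105
0.0645 tray mm [50.9 -2.8] wh (24.2, 24.3) th 51.61 z 0.0682 2941
0.0645 tray mm [17.3  1.9] wh (24.2, 24.2) th 11.23 z 0.068 2289
0.0645 tray mm [-16.6  -0.2] wh (24.4, 24.3) th 17.26 z 0.068 1881
0.0645 tray mm [-41.6  14. ] wh (13.5, 22.3) th 1.85 z 0.0704 307
0.0645 tray mm [-41.5 -14.1] wh (13.7, 22.1) th 1.39 z 0.0705 299
0.048 tray mm [19.7 -0.1] wh (44.9, 128.5) th 1.11 z 0.058 12383
```

View pics/w15.png

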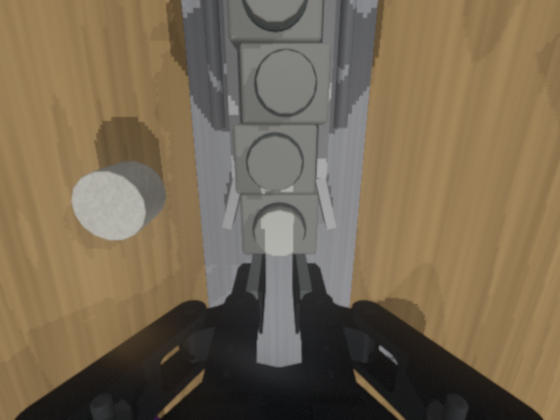

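```bash
python3 -m inch '[{"dx":2,"dy":0,"dz":0,"rx":0,"ry":0,"rz":0,"hand":0.66},{"dx":2,"dy":0,"dz":0,"rx":0,"ry":0,"rz":0,"hand":0.66},{"dx":2,"dy":0,"dz":0,"rx":0,"ry":0,"rz":0,"hand":0.66}]' >/dev/null && python3 chk.py 11 &&
python3 -m inch '[{"dx":1,"dy":0,"dz":0,"rx":0,"ry":0,"rz":0,"hand":0.66},{"dx":1,"dy":0,"dz":0,"rx":0,"ry":0,"rz":0,"hand":0.66}]' >/dev/null && python3 chk.py 11 &&
python3 -m inch '[{"dx":0.5,"dy":0,"dz":0,"rx":0,"ry":0,"rz":0,"hand":0.66},{"dx":0.5,"dy":0,"dz":0,"rx":0,"ry":0,"rz":0,"hand":0.66}]' >/dev/null && python3 chk.py 11 &&
python3 -m inch '[{"dx":0.5,"dy":0,"dz":0,"rx":0,"ry":0,"rz":0,"hand":0.66},{"dx":0.5,"dy":0,"dz":0,"rx":0,"ry":0,"rz":0,"hand":0.66}]' >/dev/null && python3 chk.py 11 &&
python3 -m inch '[{"dx":0.5,"dy":0,"dz":0,"rx":0,"ry":0,"rz":0,"hand":0.66},{"dx":0.5,"dy":0,"dz":0,"rx":0,"ry":0,"rz":0,"hand":0.66}]' >/dev/null && python3 chk.py 11 &&
python3 -m inch '[{"dx":0.5,"dy":0,"dz":0,"rx":0,"ry":0,"rz":0,"hand":0.66},{"dx":0.5,"dy":0,"dz":0,"rx":0,"ry":0,"rz":0,"hand":0.66}]' >/dev/null && python3 chk.py 11 &&
python3 -m inch '[{"dx":0.5,"dy":0,"dz":0,"rx":0,"ry":0,"rz":0,"hand":0.66},{"dx":0.5,"dy":0,"dz":0,"rx":0,"ry":0,"rz":0,"hand":0.66}]' >/dev/null && python3 chk.py 11 &&
python3 -m inch '[{"dx":0.5,"dy":0,"dz":0,"rx":0,"ry":0,"rz":0,"hand":0.66},{"dx":0.5,"dy":0,"dz":0,"rx":0,"ry":0,"rz":0,"hand":0.66}]' >/dev/null && python3 chk.py 11 &&
python3 -m inch '[{"dx":0.5,"dy":0,"dz":0,"rx":0,"ry":0,"rz":0,"hand":0.66},{"dx":0.5,"dy":0,"dz":0,"rx":0,"ry":0,"rz":0,"hand":0.66}]' >/dev/null && python3 chk.py 11 &&
python3 -m inch '[{"dx":0.5,"dy":0,"dz":0,"rx":0,"ry":0,"rz":0,"hand":0.66},{"dx":0.5,"dy":0,"dz":0,"rx":0,"ry":0,"rz":0,"hand":0.66}]' >/dev/null && python3 chk.py 11
```

```text
CHK t18.05 push 7.9 N traytcp -36.3 pos [ 0.5575 -0.0441  0.0297] yaw 1.5970
CHK t18.25 push 7.3 N traytcp -34.3 pos [ 0.5574 -0.0421  0.0297] yaw 1.5970
CHK t18.45 push 8.2 N traytcp -33.4 pos [ 0.5574 -0.0412  0.0297] yaw 1.5970
CHK t18.65 push 7.2 N traytcp -32.4 pos [ 0.5573 -0.0402  0.0297] yaw 1.5969
CHK t18.85 push 7.3 N traytcp -31.4 pos [ 0.5573 -0.0392  0.0297] yaw 1.5970
CHK t19.05 push 8.1 N traytcp -30.4 pos [ 0.5573 -0.0382  0.0297] yaw 1.5970
CHK t19.25 push 7.8 N traytcp -29.4 pos [ 0.5573 -0.0372  0.0297] yaw 1.5969
CHK t19.45 push 6.6 N traytcp -28.4 pos [ 0.5572 -0.0362  0.0297] yaw 1.5970
CHK t19.65 push 6.9 N traytcp -27.4 pos [ 0.5572 -0.0352  0.0297] yaw 1.5969
CHK t19.85 push 7.6 N traytcp -26.4 pos [ 0.5572 -0.0342  0.0297] yaw 1.5969
```

```bash
python3 -m inch '[{"dx":0.5,"dy":0,"dz":0,"rx":0,"ry":0,"rz":0,"hand":0.66},{"dx":0.5,"dy":0,"dz":0,"rx":0,"ry":0,"rz":0,"hand":0.66}]' >/dev/null && python3 chk.py 10 &&
python3 -m inch '[{"dx":0.5,"dy":0,"dz":0,"rx":0,"ry":0,"rz":0,"hand":0.66},{"dx":0.5,"dy":0,"dz":0,"rx":0,"ry":0,"rz":0,"hand":0.66}]' >/dev/null && python3 chk.py 10 &&
python3 -m inch '[{"dx":0.5,"dy":0,"dz":0,"rx":0,"ry":0,"rz":0,"hand":0.66},{"dx":0.5,"dy":0,"dz":0,"rx":0,"ry":0,"rz":0,"hand":0.66}]' >/dev/null && python3 chk.py 10 &&
python3 -m inch '[{"dx":0.5,"dy":0,"dz":0,"rx":0,"ry":0,"rz":0,"hand":0.66},{"dx":0.5,"dy":0,"dz":0,"rx":0,"ry":0,"rz":0,"hand":0.66}]' >/dev/null && python3 chk.py 10 &&
python3 -m inch '[{"dx":0.5,"dy":0,"dz":0,"rx":0,"ry":0,"rz":0,"hand":0.66},{"dx":0.5,"dy":0,"dz":0,"rx":0,"ry":0,"rz":0,"hand":0.66}]' >/dev/null && python3 chk.py 10 &&
python3 -m inch '[{"dx":0.5,"dy":0,"dz":0,"rx":0,"ry":0,"rz":0,"hand":0.66},{"dx":0.5,"dy":0,"dz":0,"rx":0,"ry":0,"rz":0,"hand":0.66}]' >/dev/null && python3 chk.py 10 &&
python3 -m inch '[{"dx":0.5,"dy":0,"dz":0,"rx":0,"ry":0,"rz":0,"hand":0.66},{"dx":0.5,"dy":0,"dz":0,"rx":0,"ry":0,"rz":0,"hand":0.66}]' >/dev/null && python3 chk.py 10 &&
python3 -m inch '[{"dx":0.5,"dy":0,"dz":0,"rx":0,"ry":0,"rz":0,"hand":0.66},{"dx":0.5,"dy":0,"dz":0,"rx":0,"ry":0,"rz":0,"hand":0.66}]' >/dev/null && python3 chk.py 10 &&
python3 -m inch '[{"dx":0.5,"dy":0,"dz":0,"rx":0,"ry":0,"rz":0,"hand":0.66},{"dx":0.5,"dy":0,"dz":0,"rx":0,"ry":0,"rz":0,"hand":0.66}]' >/dev/null && python3 chk.py 10 &&
python3 -m inch '[{"dx":0.5,"dy":0,"dz":0,"rx":0,"ry":0,"rz":0,"hand":0.66},{"dx":0.5,"dy":0,"dz":0,"rx":0,"ry":0,"rz":0,"hand":0.66}]' >/dev/null && python3 chk.py 10
```

```text
CHK t20.05 push 11.4 N traytcp -25.9 pos [ 0.5572 -0.0337  0.0297] yaw 1.5966
```

```bash
python3 -m inch '[{"dx":0,"dy":0,"dz":0,"rx":0,"ry":0,"rz":0,"hand":0.66},{"dx":0,"dy":0,"dz":0,"rx":0,"ry":0,"rz":0,"hand":0.66}]' >/dev/null && python3 chk.py 14 &&
python3 -m inch '[{"dx":0.3,"dy":0,"dz":0,"rx":0,"ry":0,"rz":0,"hand":0.66},{"dx":0,"dy":0,"dz":0,"rx":0,"ry":0,"rz":0,"hand":0.66}]' >/dev/null && python3 chk.py 14 &&
python3 -m inch '[{"dx":0.3,"dy":0,"dz":0,"rx":0,"ry":0,"rz":0,"hand":0.66},{"dx":0,"dy":0,"dz":0,"rx":0,"ry":0,"rz":0,"hand":0.66}]' >/dev/null && python3 chk.py 14
```

```text
CHK t20.25 push 11.0 N traytcp -25.9 pos [ 0.5572 -0.0337  0.0297] yaw 1.5966
CHK t20.45 push 11.4 N traytcp -25.9 pos [ 0.5572 -0.0337  0.0297] yaw 1.5963
CHK t20.65 push 12.6 N traytcp -25.8 pos [ 0.5572 -0.0336  0.0297] yaw 1.5962
```

```bash
python3 -m inch '[{"dx":0.3,"dy":0,"dz":0,"rx":0,"ry":0,"rz":0,"hand":0.66},{"dx":0,"dy":0,"dz":0,"rx":0,"ry":0,"rz":0,"hand":0.66}]' >/dev/null && python3 chk.py 14.8 &&
python3 -m inch '[{"dx":0.3,"dy":0,"dz":0,"rx":0,"ry":0,"rz":0,"hand":0.66},{"dx":0,"dy":0,"dz":0,"rx":0,"ry":0,"rz":0,"hand":0.66}]' >/dev/null && python3 chk.py 14.8 &&
python3 -m inch '[{"dx":0.3,"dy":0,"dz":0,"rx":0,"ry":0,"rz":0,"hand":0.66},{"dx":0,"dy":0,"dz":0,"rx":0,"ry":0,"rz":0,"hand":0.66}]' >/dev/null && python3 chk.py 14.8; python3 look.py w16
```

```text
CHK t20.85 push 14.0 N traytcp -25.8 pos [ 0.5572 -0.0336  0.0298] yaw 1.5960
CHK t21.05 push 15.2 N traytcp -25.7 pos [ 0.5572 -0.0335  0.0298] yaw 1.5959
t 21.05 pos [ 0.5572 -0.0335  0.0298] rot [3.1408e+00 2.7000e-03 1.5959e+00] F [  0.28 -15.18   2.55] w 0.0147
0.0645 tray mm [93.1  2. ] wh (23.2, 8.4) th 0.89 z 0.0679 1162
0.0645 tray mm [67.4 -2.7] wh (24.5, 24.2) th 26.46 z 0.0682 2936
0.0645 tray mm [33.8  2.1] wh (24.4, 24.2) th 3.87 z 0.068 2285
0.0645 tray mm [-0.2 -0.1] wh (24.5, 24.4) th 11.88 z 0.068 1894
0.0645 tray mm [-23.4   9. ] wh (13.3, 22.5) th 38.69 z 0.0705 305
0.0645 tray mm [-23.2  -8.6] wh (22.4, 13.7) th 53.26 z 0.0705 295
0.048 tray mm [36.5 -0.3] wh (44.9, 127.9) th 1.35 z 0.058 12345
```

View pics/w16.png

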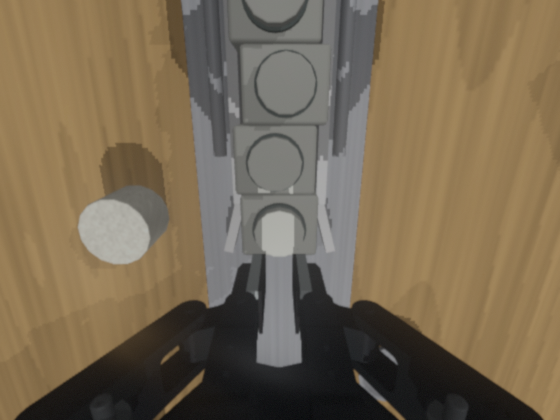

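```bash
python3 -m inch '[{"dx":0.3,"dy":0,"dz":0,"rx":0,"ry":0,"rz":0,"hand":0.66},{"dx":0,"dy":0,"dz":0,"rx":0,"ry":0,"rz":0,"hand":0.66}]' >/dev/null && python3 chk.py 17 && python3 -m inch '[{"dx":0,"dy":0,"dz":0,"rx":0,"ry":0,"rz":0,"hand":0.66},{"dx":0,"dy":0,"dz":0,"rx":0,"ry":0,"rz":0,"hand":0.66},{"dx":0,"dy":0,"dz":0,"rx":0,"ry":0,"rz":0,"hand":0.66},{"dx":0,"dy":0,"dz":0,"rx":0,"ry":0,"rz":0,"hand":0.66},{"dx":0,"dy":0,"dz":0,"rx":0,"ry":0,"rz":0,"hand":0.66}]' >/dev/null; python3 chk.py 17
```

```text
CHK t21.30 push 15.7 N traytcp -25.7 pos [ 0.5572 -0.0335  0.0298] yaw 1.5956
CHK t21.80 push 15.8 N traytcp -25.7 pos [ 0.5572 -0.0335  0.0298] yaw 1.5957
```

The row is pressed home: the position is stuck and the push holds at 15.8 N. Now I'll back off and inspect.

```bash
python3 -m inch '[{"dx":-1,"dy":0,"dz":0,"rx":0,"ry":0,"rz":0,"hand":0.66},{"dx":-1,"dy":0,"dz":0,"rx":0,"ry":0,"rz":0,"hand":0.66},{"dx":-3,"dy":0,"dz":0,"rx":0,"ry":0,"rz":0,"hand":0.66},{"dx":-10,"dy":0,"dz":0,"rx":0,"ry":0,"rz":0,"hand":0.66},{"dx":-10,"dy":0,"dz":0,"rx":0,"ry":0,"rz":0,"hand":0.66},{"dx":-5,"dy":0,"dz":-15,"rx":0,"ry":0,"rz":0,"hand":0.66},{"dx":0,"dy":0,"dz":-30,"rx":0,"ry":0,"rz":0,"hand":0.66},{"dx":0,"dy":0,"dz":-40,"rx":0,"ry":0,"rz":0,"hand":0.66},{"dx":0,"dy":0,"dz":-40,"rx":0,"ry":0,"rz":0,"hand":0.66},{"dx":0,"dy":0,"dz":-30,"rx":0,"ry":0,"rz":0,"hand":0.66}]'
python3 -m inch '[{"dx":20,"dy":0,"dz":0,"rx":0,"ry":0,"rz":0,"hand":0.66},{"dx":30,"dy":0,"dz":0,"rx":0,"ry":0,"rz":0,"hand":0.66},{"dx":10,"dy":0,"dz":0,"rx":0,"ry":0,"rz":0,"hand":0.66},{"dx":0,"dy":0,"dz":0,"rx":0,"ry":0,"rz":0,"hand":0.66},{"dx":0,"dy":0,"dz":0,"rx":0,"ry":0,"rz":0,"hand":0.66},{"dx":0,"dy":0,"dz":0,"rx":0,"ry":0,"rz":0,"hand":0.66}]'
python3 look.py w17
```

```text
clock: 22.8
position: [0.558, -0.0615, 0.188]
tool_rot: [3.14, -0.0, 1.597]
force: [0.5, 0.6, -0.6]
grip_width: 0.0141
clock: 23.4
position: [0.5561, -0.0021, 0.1847]
tool_rot: [3.142, 0.0, 1.596]
force: [0.4, -0.4, -0.1]
grip_width: 0.0145
t 23.4 pos [ 0.5561 -0.0021  0.1847] rot [3.1415e+00 5.0000e-04 1.5962e+00] F [ 0.4  -0.39 -0.08] w 0.0145
0.0645 tray mm [101.1   1.9] wh (23.8, 23.9) th 1.47 z 0.068 605
0.0645 tray mm [67.  -2.3] wh (24.0, 23.8) th 46.26 z 0.0679 535
0.0645 tray mm [33.7  2. ] wh (23.8, 23.6) th 0.82 z 0.0679 481
0.0645 tray mm [-0.4  0.5] wh (23.6, 23.7) th 2.33 z 0.0679 436
0.048 tray mm [170.1  -6.8] wh (96.0, 13.0) th 1.23 z 0.0594 1346
0.048 tray mm [54.4  0. ] wh (44.4, 142.5) th 1.43 z 0.0578 3562
```

View pics/w17.png

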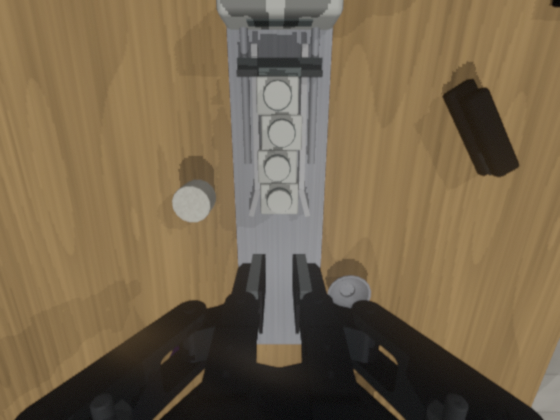

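Run:
```python
from look import *
w=np.load('pics/w17.npz'); C=({'cx':float(w['cx']),'cy':float(w['cy'])},float(w['f']),w['M'],w['t'])
d=w['d'];vv,uu=np.mgrid[0:420,0:560];P=world('wrist',np.c_[uu.ravel(),vv.ravel()],d.ravel(),C).reshape(-1,3)
o=np.array([.5556,-.0078]); ex=np.array([-.0265,.9996]); ey=np.array([-.9996,-.0265]);X=(P[:,:2]-o)@ex*1000;Y=(P[:,:2]-o)@ey*1000
m=(abs(Y)<12)&(X>105)&(X<165)
for a in range(106,150,1):
    k=m&(X>=a)&(X<a+1)
    if k.any(): print(a,k.sum(),np.percentile(P[k,2]*1000,[10,50,90]).round(1),end=' | ')
m=(P[:,2]>.0565)&(P[:,2]<.0595)
for x0,x1 in((85,115),(52,82),(18,48),(-15,15)):
    k=m&(X>x0)&(X<x1)&(abs(Y)<30)
    print('y span',np.percentile(Y[k],[1,99]).round(1))
save('w17c',cv2.resize(w['im'][20:230,215:345],None,fx=2.8,fy=2.8,interpolation=cv2.INTER_CUBIC))
t,_=bot.grab_frame('side'); save('s17',cv2.resize(t[140:300,190:350],None,fx=3.6,fy=3.6,interpolation=cv2.INTER_CUBIC))
```

```text
106 27 [65.3 67.9 69.1] | 107 42 [67.3 68.1 68.6] | 108 29 [65.5 67.6 68.4] | 109 26 [59.8 67.7 68.8] | 110 26 [60.  67.1 68.5] | 111 23 [58.3 67.5 68.6] | 112 29 [57.8 66.6 68.3] | 113 27 [57.4 58.9 64.6] | 114 25 [57.6 58.7 62.7] | 115 25 [57.3 58.  59. ] | 116 25 [56.9 57.9 58.7] | 117 25 [56.8 57.3 58.5] | 118 24 [51.9 52.7 53.7] | 119 25 [52.4 53.3 54.1] | 120 26 [52.3 53.1 54.3] | 121 37 [52.5 53.4 53.9] | 122 35 [52.2 52.8 53.8] | 123 26 [52.1 52.8 53.5] | 124 25 [52.1 53.1 53.8] | 125 25 [52.2 53.2 54. ] | 129 23 [26.8 27.8 29.1] | 130 24 [26.8 28.  28.9] | 131 24 [27.1 28.  29.2] | 132 31 [27.3 28.2 29. ] | 133 31 [27.  28.2 29. ] | 134 28 [27.1 28.  28.8] | 135 23 [27.2 28.  28.9] | 136 24 [27.4 28.1 29.2] | 137 24 [27.3 28.2 29.3] | 141 23 [6.9 8.  9.2] | 142 23 [7.4 7.8 8.9] | 143 23 [7.5 7.9 8.8] | 144 24 [7.2 8.4 9.3] | 145 23 [7.2 8.  9.5] | 146 25 [7.4 8.5 9.2] | 147 22 [7.5 8.1 8.9] | 148 30 [7.4 8.  9. ] | 149 27 [7.5 8.2 9.1] | y span [-17.3  21.5]
y span [-21.5  17.6]
y span [-17.4  21.6]
y span [-19.2  19.8]
```

View pics/w17c.png

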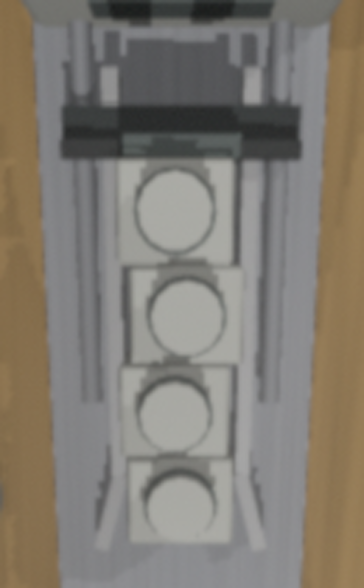

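View pics/s17.png

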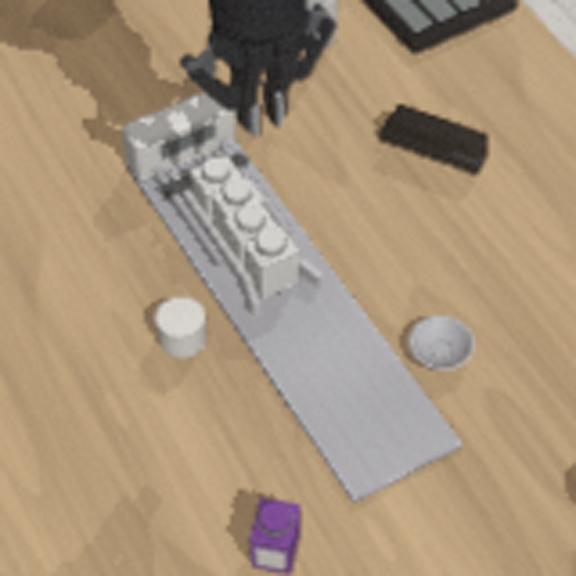

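Follower face at 118 mm, against cart1, and the carriage bar meets the stop bar. All four are upright, closed up and within about 3 mm of the centre line. The robot is clear, so I'm handing in.

```bash
python3 -c "
from workcell import bot
print(bot.observe()['clock']); print(bot.job_done())"
```

```text
23.5
the job is handed in; nothing more can be done
None
```

I stood the white spare cartridge behind the third one, with about a 4 mm gap, and let go of it. Then I pushed only on the spare with narrowed fingertips until the follower reached its end stop, and handed the job in at 23.5 s.

- **Press at the stop:** the tool stopped moving and the push rose to 15–16 N at the wrist, held for about 0.8 s. The force on the follower was not measured directly. After friction I put it at about 13 N, slightly under the 14 N you asked for. The highest wrist reading was 15.8 N.
- **Row and follower:** the follower's face is at about 118 mm, and its cross bar meets the stop bar in the picture. The cartridge centres are at 101.1, 67.0, 33.7 and -0.4 mm, so the row is closed up. All four are within 2.5 mm of the centre line, square and standing at the right height.
- **Bystanders:** nothing I saw in the pictures looked moved, but I did not measure their positions at the end. The robot was clear of everything.
- **One disagreement:** the first wrist picture was taken while the arm was still settling, and its positions were about 8 mm off the top camera's. I corrected for that, and the later still pictures agreed.

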